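Sterilise the slide scrapers on the hotplate

TASK

First slide the white lidded pot off the red ring to the centre of the blue cooling ring. Then stand every orange-handled scraper from the bench steel tip down in the open steel pot before sliding that pot, with all of them in it, onto the centre of the red ring, and last of all push the heater lever fully over to on. Both pots must stay upright and be slid along the glass, never lifted, and everything else on the bench is to be left where it stands.

Things in the scene. Friction and masses are not known exactly. Their poses are not given: they have to be found in the camera images.
- hotplate: Fixed low bench hotplate with a black glass-ceramic top 30 mm above the bench (210 mm along its x, 490 mm along its y) and a steel frame strip at its +y end that carries the heater lever. Origin at the bench under the middle of the glass. Its three ring marks stand in a row along its y, 160 mm apart, red in the middle.
- ring_red: Heating position: a thin red ring painted on the hotplate, 120 mm across, with a small cross at its centre. Origin at the centre, at the height of the glass (z 0.03).
- ring_blue: Cooling position: the same ring in blue, at one end of the row (either end). Origin at its centre.
- ring_yellow: Loading position: the same ring in yellow, at the other end of the row. Origin at its centre.
- lidded_pot: White sterilising pot with a fixed steel lid, 92 mm across (lid 98 mm), 87 mm tall to the lid, 105 mm to its black knob, about 0.6 kg. It starts on the red ring. Origin at the centre of its underside, z up; its straight black bar handle (16 mm wide and high) runs out from the wall along its own -x, from x -0.043 to -0.155, with its mid-height 55 mm above the underside.
- open_pot: Open steel pot, 92 mm outside, walls 4 mm (84 mm inside), 110 mm tall, inner floor 5 mm above its underside, about 0.6 kg. It starts empty on the yellow ring. Origin at the centre of its underside, z up; black bar handle (16 mm wide and high) along its own -x, from x -0.043 to -0.155, with its mid-height 80 mm above the underside.
- heater (a joint): Heater lever: 0 = off (leaning to the hotplate's -x, towards the robot), 1.0 rad = fully on (leaning to the hotplate's +x). It stays where it is left; about 1 N at the tip moves it.
- heater_tip (a point): Centre of the red ball (26 mm across) on the heater lever's tip. The lever swings in the hotplate's x-z plane about an axis 48 mm above the bench; ball 80 mm from that axis, rod 10 mm thick.
- scraper1: Steel scraper with orange handle, 185 mm long, 60 g, on the bench (may be absent). Own x runs from the handle end to the steel tip; origin at mid length, underside. Handle: 16 x 16 mm square, own x -0.0925 to -0.0125; steel shaft: 8 mm round, own x -0.0125 to 0.0925, its last 14 mm a 16 x 16 mm dark steel head. Mass centre about 10 mm tipward of the origin.
- scraper1_tip (a point): End of the steel head of this scraper, on its axis.
- scraper2: Steel scraper with orange handle, 185 mm long, 60 g, on the bench (may be absent). Own x runs from the handle end to the steel tip; origin at mid length, underside. Handle: 16 x 16 mm square, own x -0.0925 to -0.0125; steel shaft: 8 mm round, own x -0.0125 to 0.0925, its last 14 mm a 16 x 16 mm dark steel head. Mass centre about 10 mm tipward of the origin.
- scraper2_tip (a point): End of the steel head of this scraper, on its axis.
- scraper3: Steel scraper with orange handle, 185 mm long, 60 g, on the bench (may be absent). Own x runs from the handle end to the steel tip; origin at mid length, underside. Handle: 16 x 16 mm square, own x -0.0925 to -0.0125; steel shaft: 8 mm round, own x -0.0125 to 0.0925, its last 14 mm a 16 x 16 mm dark steel head. Mass centre about 10 mm tipward of the origin.
- scraper3_tip (a point): End of the steel head of this scraper, on its axis.
- scraper4: Steel scraper with orange handle, 185 mm long, 60 g, on the bench (may be absent). Own x runs from the handle end to the steel tip; origin at mid length, underside. Handle: 16 x 16 mm square, own x -0.0925 to -0.0125; steel shaft: 8 mm round, own x -0.0125 to 0.0925, its last 14 mm a 16 x 16 mm dark steel head. Mass centre about 10 mm tipward of the origin.
- scraper4_tip (a point): End of the steel head of this scraper, on its axis.
- amber_bottle: Bystander, not part of the job: amber glass bottle, 60 mm across, 130 mm tall. Origin at the centre of its underside.
- beaker: Bystander, not part of the job: clear mug-shaped beaker, 70 mm across, 90 mm tall. Origin at the centre of its underside.
- petri_stack: Bystander, not part of the job: short stack of dishes, 90 mm across, 32 mm tall. Origin at the centre of its underside.
- slide_box: Bystander, not part of the job: flat blue slide box, 150 x 90 x 30 mm. Origin at the centre of its underside.
- white_jar: Bystander, not part of the job: white jar, 60 mm across, 80 mm tall. Origin at the centre of its underside.
- objective: Bystander, not part of the job: black microscope objective standing on end, 34 mm across, 58 mm tall. Origin at the centre of its underside.
Not all that is in view belongs to the job. Leave any green look-alike of the open_pot alone.

How it is judged:
On the way, in this order (a step that is already met when the one before it is completed fails the run):
1. the lidded pot stands on the blue ring (horizontal distance between lidded_pot and ring_blue below 0.02 m and value of joint heater below 0.5 rad), for 0.2 s.
2. every scraper stands tip down in the open pot, which is still clear of the red ring (horizontal distance between each of scraper1_tip, scraper2_tip, scraper3_tip, scraper4_tip and open_pot below 0.045 m and z of scraper1_tip in the frame of open_pot between -0.005 and 0.03 m and angle between each of scraper1, scraper2, scraper3, scraper4's own x axis and vertical above 2.39159 rad and z of scraper2_tip in the frame of open_pot between -0.005 and 0.03 m and z of scraper3_tip in the frame of open_pot between -0.005 and 0.03 m and z of scraper4_tip in the frame of open_pot between -0.005 and 0.03 m and horizontal distance between open_pot and ring_red above 0.07 m and value of joint heater below 0.5 rad), for 0.2 s.
3. the loaded open pot stands on the red ring, heater still off (horizontal distance between each of scraper1_tip, scraper2_tip, scraper3_tip, scraper4_tip and open_pot below 0.045 m and z of scraper1_tip in the frame of open_pot between -0.005 and 0.03 m and angle between each of scraper1, scraper2, scraper3, scraper4's own x axis and vertical above 2.39159 rad and z of scraper2_tip in the frame of open_pot between -0.005 and 0.03 m and z of scraper3_tip in the frame of open_pot between -0.005 and 0.03 m and z of scraper4_tip in the frame of open_pot between -0.005 and 0.03 m and horizontal distance between open_pot and ring_red below 0.02 m and value of joint heater below 0.5 rad), for 0.2 s.
4. the heater lever is on (value of joint heater above 0.8 rad), for 0.2 s.
At the end, for the whole second after the job is handed in: Lidded pot centred within 20 mm on the blue ring, open pot within 20 mm on the red; every scraper present stands tip down in the open pot (tip within 45 mm of its axis and 30 mm of its underside, within 0.75 rad of upright); lever past 0.8 rad; pots at rest (horizontal distance between lidded_pot and ring_blue below 0.02 m and horizontal distance between open_pot and ring_red below 0.02 m and value of joint heater above 0.8 rad and horizontal distance between each of scraper1_tip, scraper2_tip, scraper3_tip, scraper4_tip and open_pot below 0.045 m and z of scraper1_tip in the frame of open_pot between -0.005 and 0.03 m and angle between each of scraper1, scraper2, scraper3, scraper4's own x axis and vertical above 2.39159 rad and z of scraper2_tip in the frame of open_pot between -0.005 and 0.03 m and z of scraper3_tip in the frame of open_pot between -0.005 and 0.03 m and z of scraper4_tip in the frame of open_pot between -0.005 and 0.03 m and linear speed of each of open_pot, lidded_pot below 0.02 m/s); the robot touches nothing.
It fails at once if a pot is lifted more than 10 mm off the glass (height (world z) of any of open_pot, lidded_pot above 0.04 m).
It fails at once if a pot is tipped by more than 0.3 rad (angle between any of open_pot, lidded_pot's own z axis and vertical above 0.3 rad).
It fails at once if a bystander is moved more than 30 mm (distance of any of amber_bottle, beaker, petri_stack, slide_box, white_jar, objective from where it was at the start of the episode above 0.03 m).
Of scraper1, scraper2, scraper3, scraper4 only 3 to 4 are there at a start; the rules pass over those that are not, and their reading is None.
At some moment in a run one of lidded_pot, open_pot may be knocked a few centimetres aside while the robot is not near it.
It also fails if it takes over 210 s, if anything falls off the work surface, if the arm or the gripper's body presses on something with over 40 N, if the wrist force passes 120 N, or if a joint passes its speed limit or range.

ROBOT

A 7-joint arm with a two-finger parallel gripper is mounted at the origin on the work surface. World frame = base frame: x ahead of the robot, y to its left, z up, the work surface at z = 0. Lengths are in m, angles in rad, forces in N, time in s.
With the tool pointing down it reaches from about 0.4 to 0.9 m from the base axis. Payload 5.5 kg.
Tool frame: the origin (TCP) lies between the finger pads; the fingertips stand 19 mm ahead of it and the grasp point (between the pads) is the TCP; z points along the fingers, y is the line along which they close (so a half turn about z gives the same grasp; the last joint's range is limited). The gripper opens to 85 mm and grips with 20 to 120 N. Pads are 22 mm wide; open, the fingers measure 114 mm over their backs; the gripper's body (76 mm by 85 mm) begins 54 mm behind the grasp point. The pads swing forward as they close: fully open they stand 13 mm farther back than shut.
Start: joints at [-0.918, 0.501, -0.427, 1.55, 0.221, 1.138, -0.21], TCP at [0.247, 0.601, 0.25] pointing down, gripper open.
Joint ranges: [-2.88, 2.88], [-0.31, 2.03], [-1.54, 1.56], [0.2, 2.42], [-1.41, 4.55], [0.19, 2.02], [-2.57, 2.57]. Speed limits (rad/s): [2.57, 2.57, 3.14, 3.14, 3.14, 3.14, 3.14].

INTERFACE

Orientations are given as a unit quaternion [w, x, y, z].
In Python, from station import * gives the robot as it stands.
- The arm moves only by the tool arm_command, never from a script. Its argument "deltas" is a list of rows, each an object of numbers: "claw": the finger opening in mm, from 0 to 85.4; "x", "y", "z": the shift along the tool's x, y, z in mm; "twist": the turn about the tool's z in degrees. A call has 1 to 10 rows; each row is the pose to reach, as a shift and turn from the pose commanded when the call began, along the tool's axes at that moment; what a row does not reach only later rows make up. A row lasts 1/8 s, in which the tool goes at most 62.5 mm and 10.7 degrees, less where a joint would pass 70% of its speed; a pose out of reach is approached as far as the arm can. A call with a gripper value outside its range is refused whole. The fingers move at their own pace and stop on an object; the grip force is fixed at half the most. Time passes only in rows, so rows that repeat a pose let the fingers close. It gives the time, the measured TCP pose, the force, the opening and the grip force at its end, in the units of the state.
- sense(): the state, without advancing time (a new reading comes with each control period).
- get_image(name): name is "side" or "top" or "wrist"; returns a dict with "image" (420x560x3 uint8, red, green, blue), "camera_matrix" (3x3 intrinsics, pixels), "k1" (the pictures are not rectified: a ray, as slopes to the right and down, at radius r is drawn at 1 + k1 r^2 times it, then the intrinsics apply), "R" (3x3) and "t" (3): a world point X has camera coordinates R X + t; the wrist camera has in their place "hand_eye" (4x4, takes a point from camera to tool coordinates, whose origin is the TCP and whose axes are the flange's). Camera axes: x right, y down, z forward; pixel columns grow to the right and rows downward; lengths in m; the calibration is good to about 2 mm. A picture is of the moment at which its call begins: read the wrist's pose just before it. There is no depth.
- sign_off(): hands the job in; it is judged then, once.
The state is a dict: "t": time; "joints": joint angles; "joint_velocities": joint speeds; "joint_torque": joint torques, N m; "eef_pos": TCP position; "tool_rot": TCP orientation; "contact_force": force on the tool from outside, world axes, zero at the start; "wrist_torque": the same for the moment, N m; "gripper_width": finger opening in m; "finger_force": force on a finger pad.
Only numpy, scipy, OpenCV 4.12 (cv2) and the standard library are available. Lean on these libraries where they do the work, as an engineer would, in place of code of your own. Each camera call takes 0.05 s, during which the arm holds its last target. There are 200 camera calls.

## Working session

There is one attempt and no reset: what is moved stays moved. The work goes in short steps, Python scripts to look and compute and a tool call to move; the robot and the scene stay as the last step left them, time stands still between calls to the robot, and variables do not carry over. Pictures are saved under pics/ and viewed, at most 14 in all, crops included, and the job is handed in when it is done.

Besides the shell and the picture viewer there is one more tool, called after "Call:" as a command line: name --argument value ..., lists and objects as JSON in quotes. arm_command: Moves the arm, as the interface text tells. Its arguments: {"type":"object","properties":{"deltas":{"type":"array"}},"required":["deltas"]}

```bash
ls; mkdir -p pics; cat > h.py <<'E'
from station import *
import numpy as np, cv2
from scipy.spatial.transform import Rotation as Ro
def q2R(q): return Ro.from_quat([q[1],q[2],q[3],q[0]]).as_matrix()
def snap(name,fn):
    s=sense(); d=get_image(name)
    if name=="wrist":
        H=np.array(d["hand_eye"]); Rt=q2R(s["tool_rot"])
        Rcw=Rt@H[:3,:3]; c=Rt@H[:3,3]+np.array(s["eef_pos"])
        R=Rcw.T; t=-R@c
    else: R=np.array(d["R"]); t=np.array(d["t"])
    np.savez("pics/"+fn+".npz",im=d["image"],K=d["camera_matrix"],k1=d["k1"],R=R,t=t)
    cv2.imwrite("pics/"+fn+".png",d["image"][:,:,::-1]); return s
def load(fn): return np.load("pics/"+fn+".npz")
def ray(fn,u,v):
    d=load(fn);K=d["K"]
    p=cv2.undistortPoints(np.array([[[u,v]]],float),K,np.array([float(d["k1"]),0,0,0,0]))[0,0]
    # k1 model r^2: same as opencv
    w=d["R"].T@np.array([p[0],p[1],1]); return -d["R"].T@d["t"],w
def onz(fn,u,v,z):
    c,w=ray(fn,u,v); return c+w*(z-c[2])/w[2]
def proj(fn,X):
    d=load(fn); r,_=cv2.Rodrigues(d["R"])
    return cv2.projectPoints(np.array(X,float).reshape(-1,1,3),r,d["t"],d["K"],np.array([float(d["k1"]),0,0,0,0]))[0][:,0]
def crop(fn,x0,y0,x1,y1,s,out):
    cv2.imwrite("pics/"+out+".png",cv2.resize(cv2.imread("pics/"+fn+".png")[y0:y1,x0:x1],None,fx=s,fy=s,interpolation=cv2.INTER_CUBIC))
E
python3 - <<'E'
from h import *
s=snap("top","top0");snap("side","side0");print(s["t"],s["eef_pos"],s["tool_rot"],load("top0")["k1"])
for n in("top0","side0"): print(-load(n)["R"].T@load(n)["t"])
E
```

```text
pics
0.0 [0.24679696 0.60061152 0.24927545] [-2.31265921e-04  1.93659718e-01  9.81068280e-01 -9.43439030e-04] -0.07620892197063758
[ 0.42342105 -0.08758385  1.27029447]
[ 0.45499464 -0.89275935  0.92996292]
```

View pics/top0.png

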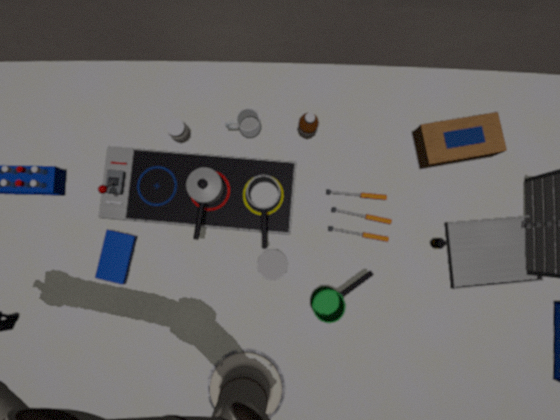

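View pics/side0.png

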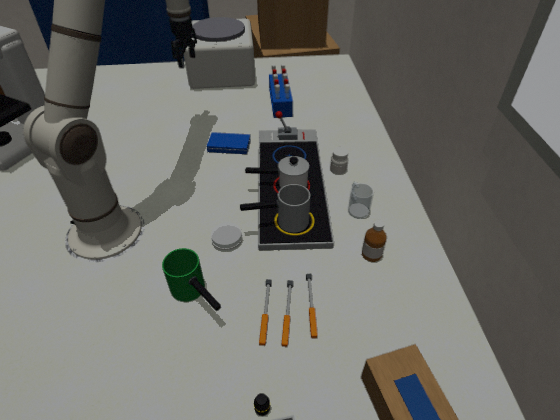

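The top view shows the hotplate with blue ring (157,187), red (209,190) under the white pot (204,185), and yellow (264,195) under the steel pot (264,193). Its lever ball is at (103,189). Three orange scrapers lie at rows 193, 216 and 235. Possible mix-ups are the green look-alike pot (327,303), which I leave alone, and the white lidded pot versus the steel pot. The choice is the steel pot on yellow. I'll check it in a close crop.

```bash
python3 - <<'E'
from h import *
crop("top0",95,130,400,260,2.6,"c0")
P=lambda u,v,z:print((u,v),onz("top0",u,v,z).round(3))
for u,v in((157,187),(264,195)):P(u,v,.03)
P(203,184,.105);P(437,243,.058)
E
```

```text
(157, 187) [0.588 0.28  0.03 ]
(264, 195) [ 0.572 -0.041  0.03 ]
(203, 184) [0.59  0.128 0.105]
(437, 243) [ 0.441 -0.548  0.058]
```

View pics/c0.png

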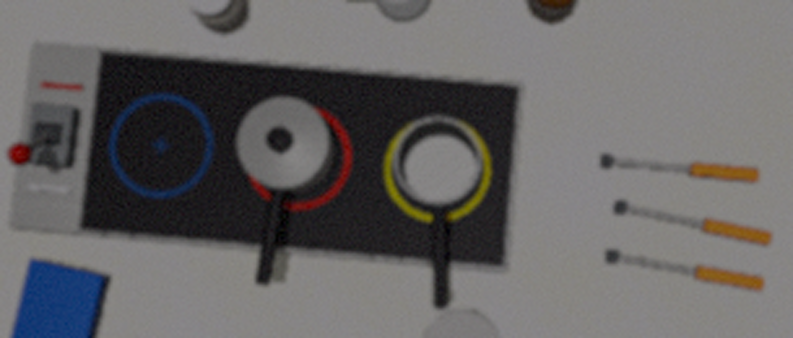

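The crop confirms the steel pot on yellow and three scrapers, with heads to the left (607,161), (621,208), (612,257) and handle ends to the right (757,175), (770,238), (762,283).

```bash
cat >> h.py <<'E'
def pc(cx,cy,z): return onz("top0",95+cx/2.6,130+cy/2.6,z)
def tool(pts,s=None):
    s=s or sense(); R=q2R(s["tool_rot"]); p=np.array(s["eef_pos"])
    return [(R.T@(np.array(a)-p)*1000).round(1) for a in pts]
def yaw(s=None):
    s=s or sense(); R=q2R(s["tool_rot"]); return np.degrees(np.arctan2(R[1,1],R[0,1])),np.degrees(np.arctan2(R[1,0],R[0,0]))
E
python3 - <<'E'
from h import *
f=lambda n,*a:print(n,pc(*a).round(4))
f("blue",161,146,.03);f("knob",280,139,.11);f("lhandle end",263,281,.093);f("lhandle start",283,196,.093)
f("open rim",439,157,.14);f("oh end",441,305,.118);f("oh start",440,212,.118);f("ball",19,153,.10);f("petri",462,340,.03)
for i,(a,b) in enumerate((((602,161),(757,175)),((616,207),(771,239)),((607,257),(763,284)))):
    A=pc(*a,.008);B=pc(*b,.008);d=A-B;print(i+1,A.round(4),B.round(4),np.linalg.norm(d),np.degrees(np.arctan2(d[1],d[0])),((A+B)/2).round(4))
b=pc(161,146,.03);
for c in((100,52),(521,86),(83,227),(505,265)):f("cor",*c,.03)
s=sense();print(yaw(s)); print(q2R(s["tool_rot"]).round(3))
E
```

```text
blue [0.5909 0.2802 0.03  ]
knob [0.5906 0.1278 0.11  ]
lhandle end [0.4383 0.143  0.093 ]
lhandle start [0.5308 0.1251 0.093 ]
open rim [ 0.5714 -0.0447  0.14  ]
oh end [ 0.4178 -0.0503  0.118 ]
oh start [ 0.5158 -0.0465  0.118 ]
ball [0.5702 0.4169 0.1   ]
petri [ 0.3787 -0.0723  0.03  ]
1 [ 0.5889 -0.2294  0.008 ] [ 0.5772 -0.4112  0.008 ] 0.18210880532790613 86.32177200510831 [ 0.583  -0.3203  0.008 ]
2 [ 0.5355 -0.2465  0.008 ] [ 0.5028 -0.4278  0.008 ] 0.18423689511728628 79.75334771275953 [ 0.5191 -0.3372  0.008 ]
3 [ 0.4773 -0.2369  0.008 ] [ 0.4503 -0.4186  0.008 ] 0.18368708848482 81.56488853652503 [ 0.4638 -0.3278  0.008 ]
cor [0.6997 0.3585 0.03  ]
cor [ 0.6706 -0.1325  0.03  ]
cor [0.4951 0.3663 0.03  ]
cor [ 0.4644 -0.1187  0.03  ]
(np.float64(67.66772299456751), np.float64(157.66771846746312))
[[-0.925  0.38  -0.001]
 [ 0.38   0.925 -0.002]
 [ 0.    -0.002 -1.   ]]
```

```bash
python3 - <<'E'
from h import *
print(tool([[.471,.140,.25],[.471,.140,.085]]))
E
```

```text
[array([-3.824e+02, -3.409e+02, -1.000e-01]), array([-382.4, -340.6,  164.9])]
```

Call:
arm_command --deltas '[{"claw": 60, "x": -382, "y": -341, "z": 0, "twist": -16.6}, {"claw": 60, "x": -382, "y": -341, "z": 0, "twist": -16.6}, {"claw": 60, "x": -382, "y": -341, "z": 0, "twist": -16.6}, {"claw": 60, "x": -382, "y": -341, "z": 0, "twist": -16.6}, {"claw": 60, "x": -382, "y": -341, "z": 0, "twist": -16.6}, {"claw": 60, "x": -382, "y": -341, "z": 0, "twist": -16.6}, {"claw": 60, "x": -382, "y": -341, "z": 0, "twist": -16.6}, {"claw": 60, "x": -382, "y": -341, "z": 0, "twist": -16.6}, {"claw": 60, "x": -382, "y": -341, "z": 0, "twist": -16.6}, {"claw": 60, "x": -382, "y": -341, "z": 0, "twist": -16.6}]'

```text
t: 1.35
eef_pos: [0.4707, 0.1402, 0.25]
tool_rot: [-0.0, 0.051, 0.999, 0.0]
contact_force: [0.2, 0.1, 0.3]
gripper_width: 0.0601
finger_force: 0.0
```

```bash
python3 - <<'E'
from h import *
s=snap("wrist","w1");print(s["eef_pos"],yaw(s)); print(tool([[.471,.140,.085]]))
hd=np.array([-.995,.1,0]);p=np.array([.5906,.1278,.093])
print(proj("w1",[p+hd*.155,p+hd*.12,p+hd*.05]))
E
```

```text
[0.4706738  0.14018781 0.24999575] (np.float64(84.14709745439735), np.float64(174.14710146763647))
[array([ -1.2,  -1.7, 165.1])]
[[282.3222776  167.06625084]
 [282.40866291 202.31003865]
 [282.56534171 266.18010123]]
```

View pics/w1.png

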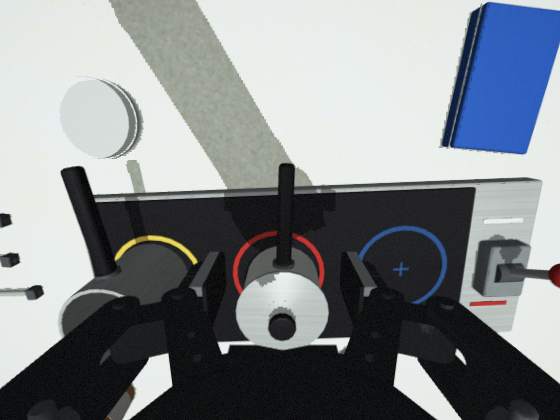

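The wrist view shows the lidded pot's handle vertical at column 286 (rows 165–262), between the fingers. The blue cross is at (401,268) and the knob at (282,325). I'll go down and grip.

Call:
arm_command --deltas '[{"claw": 60, "x": 0, "y": 0, "z": 60, "twist": 0}, {"claw": 60, "x": 0, "y": 0, "z": 120, "twist": 0}, {"claw": 60, "x": 0, "y": 0, "z": 165, "twist": 0}, {"claw": 60, "x": 0, "y": 0, "z": 165, "twist": 0}, {"claw": 0, "x": 0, "y": 0, "z": 165, "twist": 0}, {"claw": 0, "x": 0, "y": 0, "z": 165, "twist": 0}, {"claw": 0, "x": 0, "y": 0, "z": 165, "twist": 0}, {"claw": 0, "x": 0, "y": 0, "z": 165, "twist": 0}]'

```text
t: 2.4
eef_pos: [0.4719, 0.141, 0.087]
tool_rot: [0.001, 0.05, 0.999, 0.0]
contact_force: [-2.3, 0.1, 7.7]
gripper_width: 0.0147
finger_force: 58.9
```

```bash
python3 - <<'E'
from h import *
b=onz("w1",401,268,.03);print(b,onz("w1",282,325,.135),onz("w1",286,166,.093),onz("w1",286,262,.093))
s=snap("wrist","w2");print(s["eef_pos"],s["contact_force"],s["gripper_width"])
E
```

```text
[0.59109633 0.2833942  0.03      ] [0.58195215 0.12799577 0.135     ] [0.43571916 0.14692412 0.093     ] [0.53637781 0.13691306 0.093     ]
[0.47193288 0.14100068 0.08700742] [-2.25957879  0.09854304  7.73537918] 0.014727504080480349
```

View pics/w2.png

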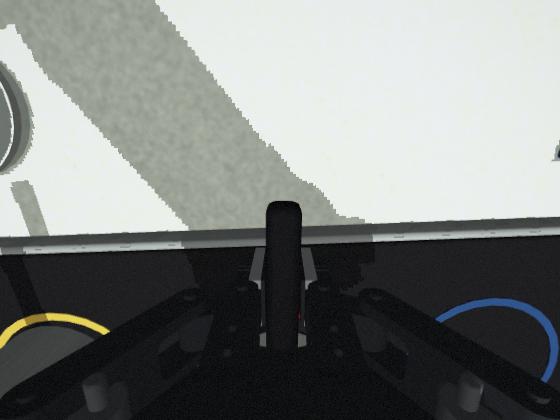

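The handle (column 283) is held between the pads. The grip is 59 N. Now I slide.

Call:
arm_command --deltas '[{"claw": 0, "x": 1, "y": 15, "z": -1, "twist": 0}, {"claw": 0, "x": 3, "y": 37, "z": -1, "twist": 0}, {"claw": 0, "x": 5, "y": 60, "z": -1, "twist": 0}, {"claw": 0, "x": 6, "y": 83, "z": -1, "twist": 0}, {"claw": 0, "x": 8, "y": 106, "z": -1, "twist": 0}, {"claw": 0, "x": 10, "y": 129, "z": -1, "twist": 0}, {"claw": 0, "x": 11, "y": 145, "z": -1, "twist": 0}, {"claw": 0, "x": 12, "y": 152, "z": -1, "twist": 0}, {"claw": 0, "x": 12, "y": 152, "z": -1, "twist": 0}, {"claw": 0, "x": 12, "y": 152, "z": -1, "twist": 0}]'

```text
t: 3.7
eef_pos: [0.4749, 0.2929, 0.0871]
tool_rot: [0.001, 0.05, 0.999, 0.0]
contact_force: [0.8, -2.8, 5.2]
gripper_width: 0.0149
finger_force: 59.2
```

Call:
arm_command --deltas '[{"claw": 40, "x": 0, "y": 0, "z": 0, "twist": 0}, {"claw": 60, "x": 0, "y": 0, "z": 0, "twist": 0}, {"claw": 60, "x": 0, "y": 0, "z": 0, "twist": 0}, {"claw": 60, "x": 0, "y": 0, "z": -60, "twist": 0}, {"claw": 60, "x": 0, "y": 0, "z": -120, "twist": 0}, {"claw": 60, "x": 0, "y": 0, "z": -165, "twist": 0}, {"claw": 60, "x": 0, "y": 0, "z": -165, "twist": 0}]'

```text
t: 4.58
eef_pos: [0.476, 0.295, 0.2557]
tool_rot: [0.004, 0.05, 0.999, 0.002]
contact_force: [0.2, -0.2, -0.7]
gripper_width: 0.0599
finger_force: 0.0
```

```bash
python3 - <<'E'
from h import *
s=snap("wrist","w3");print(s["eef_pos"],yaw(s),s["contact_force"])
snap("top","top1")
crop("top1",95,130,315,295,3.6,"c1")
E
```

```text
[0.47604214 0.29497289 0.25570589] (np.float64(84.28941855300985), np.float64(174.28740270496445)) [ 0.22345021 -0.20591566 -0.71519589]
```

View pics/w3.png

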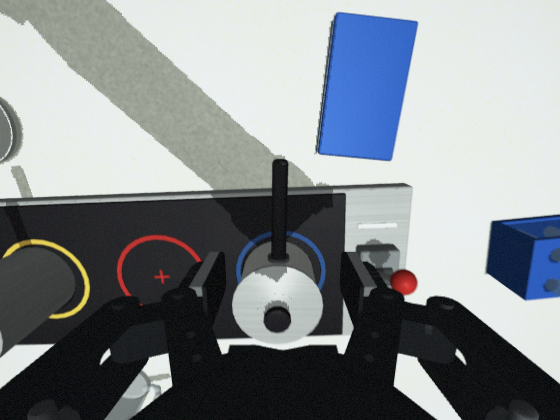

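The lidded pot is on blue, with ring edges at columns 237/326, the handle at column 280 and the lid centre at (278,302). The red cross shows at (161,276).

```bash
python3 - <<'E'
from h import *
print("lid",onz("w3",278,302,.117),"knob",onz("w3",277,319,.135),"hend",onz("w3",280,161,.093),"red",onz("w3",161,276,.03))
for p in((237,268),(326,268),(281,231)):print(onz("w3",*p,.03))
# red in top1 / hotplate
E
```

```text
lid [0.57877702 0.28044262 0.117     ] knob [0.58587617 0.2788733  0.135     ] hend [0.43763109 0.2969723  0.093     ] red [0.5808259 0.1217046 0.03     ]
[0.57935309 0.22483659 0.03      ]
[0.59151162 0.34252274 0.03      ]
[0.53327098 0.28826476 0.03      ]
```

View pics/c1.png

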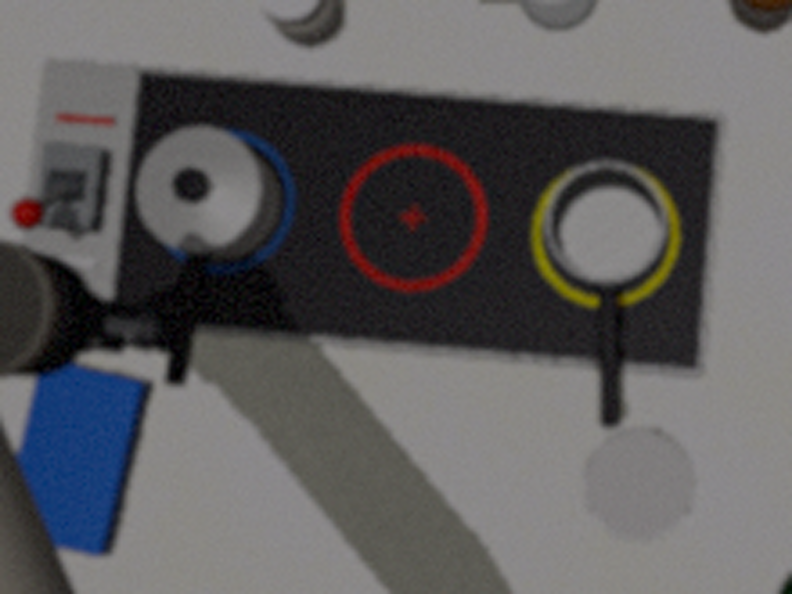

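```bash
python3 - <<'E'
from h import *
s=sense();print(np.array(s["joints"]).round(2));print(tool([[.452,-.407,.256],[.5055,-.416,.256],[.578,-.399,.256]],s))
c=lambda u,v,z:onz("top1",95+u/3.6,130+v/3.6,z).round(4)
print("lid",c(198,187,.117),"red",c(413,217,.03),"rim",c(606,223,.14),"ohend",c(611,424,.118))
E
```

```text
[-0.35  0.32 -0.31  1.79  0.11  1.05  0.77]
[array([ -48. , -698.9,   -4.8]), array([-102.1, -702.5,   -4.8]), array([-172.6, -678.4,   -4.7])]
lid [0.5905 0.2746 0.117 ] red [0.5822 0.1208 0.03  ] rim [ 0.5671 -0.0434  0.14  ] ohend [ 0.4166 -0.0507  0.118 ]
```

Call:
arm_command --deltas '[{"claw": 40, "x": -48, "y": -699, "z": 0, "twist": 92.7}, {"claw": 40, "x": -48, "y": -699, "z": 0, "twist": 92.7}, {"claw": 40, "x": -48, "y": -699, "z": 0, "twist": 92.7}, {"claw": 40, "x": -48, "y": -699, "z": 0, "twist": 92.7}, {"claw": 40, "x": -48, "y": -699, "z": 0, "twist": 92.7}, {"claw": 40, "x": -48, "y": -699, "z": 0, "twist": 92.7}, {"claw": 40, "x": -48, "y": -699, "z": 0, "twist": 92.7}, {"claw": 40, "x": -48, "y": -699, "z": 0, "twist": 92.7}, {"claw": 40, "x": -48, "y": -699, "z": 0, "twist": 92.7}, {"claw": 40, "x": -48, "y": -699, "z": 0, "twist": 92.7}]'

```text
t: 5.92
eef_pos: [0.4532, -0.3327, 0.2493]
tool_rot: [-0.002, 0.757, 0.653, -0.001]
contact_force: [1.2, 0.1, -0.3]
gripper_width: 0.0399
finger_force: 0.0
```

```bash
python3 - <<'E'
from h import *
s=sense();print(np.array(s["joints"]).round(2),s["eef_pos"],yaw(s));print(tool([[.452,-.407,.026]],s))
E
```

```text
[ 0.36  0.32  0.28  1.79 -0.1   1.04  0.53] [ 0.45319394 -0.33271579  0.24927461] (np.float64(-8.477042927742268), np.float64(81.52277943373416))
[array([-73.9,  10.5, 223.2])]
```

Call:
arm_command --deltas '[{"claw": 40, "x": -74, "y": 10, "z": 0, "twist": 0}, {"claw": 40, "x": -74, "y": 10, "z": 60, "twist": 0}, {"claw": 40, "x": -74, "y": 10, "z": 110, "twist": 0}, {"claw": 40, "x": -74, "y": 10, "z": 110, "twist": 0}, {"claw": 40, "x": -74, "y": 10, "z": 110, "twist": 0}]'

```text
t: 6.55
eef_pos: [0.4536, -0.4064, 0.1418]
tool_rot: [0.0, 0.757, 0.653, -0.0]
contact_force: [0.3, -0.5, 0.5]
gripper_width: 0.0399
finger_force: 0.0
```

```bash
python3 - <<'E'
from h import *
s=snap("wrist","w4");print(s["eef_pos"],yaw(s));print(tool([[.452,-.407,.026]],s))
E
```

```text
[ 0.45364581 -0.40636627  0.14183355] (np.float64(-8.412370991327602), np.float64(81.58763228403812))
[array([ -0.8,  -1.5, 115.8])]
```

View pics/w4.png

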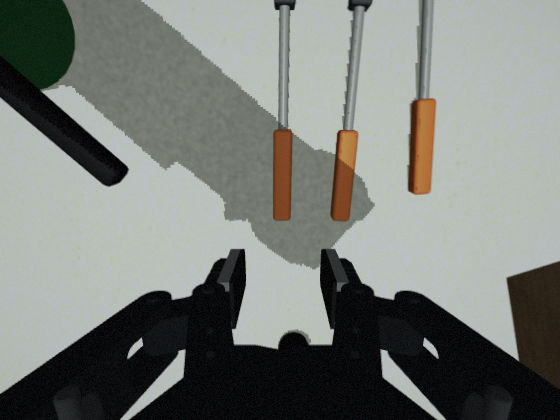

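The three scrapers lie with handle ends at (283,219), (341,219) and (420,192). The green pot's handle is at the left and the objective at (292,340).

```bash
python3 - <<'E'
from h import *
for e,h in(((283,219),(283,130)),((341,219),(348,130)),((420,192),(425,99))):
    A=onz("w4",*e,.012);B=onz("w4",*h,.012);d=B-A
    print(A.round(4),np.linalg.norm(d).round(4),np.degrees(np.arctan2(d[1],d[0])).round(1))
A=onz("w4",283,219,.012);print(tool([A]),onz("w4",292,340,.058))
E
```

```text
[ 0.4519 -0.4166  0.012 ] 0.0784 81.6
[ 0.5044 -0.4243  0.012 ] 0.0785 80.4
[ 0.5766 -0.4095  0.012 ] 0.0782 85.9
[array([ -9.8,  -1.3, 131. ])] [ 0.44580553 -0.51047429  0.058     ]
```

Call:
arm_command --deltas '[{"claw": 40, "x": 0, "y": -1, "z": 60, "twist": 0}, {"claw": 40, "x": 0, "y": -1, "z": 117, "twist": 0}, {"claw": 40, "x": 0, "y": -1, "z": 117, "twist": 0}, {"claw": 0, "x": 0, "y": -1, "z": 117, "twist": 0}, {"claw": 0, "x": 0, "y": -1, "z": 117, "twist": 0}, {"claw": 0, "x": 0, "y": -1, "z": 117, "twist": 0}, {"claw": 0, "x": 0, "y": -1, "z": 117, "twist": 0}]'

```text
t: 7.48
eef_pos: [0.4544, -0.4078, 0.028]
tool_rot: [0.003, 0.757, 0.653, 0.001]
contact_force: [-1.5, 0.7, 8.5]
gripper_width: 0.0139
finger_force: 59.8
```

Call:
arm_command --deltas '[{"claw": 0, "x": 0, "y": 0, "z": -60, "twist": 0}, {"claw": 0, "x": 0, "y": 0, "z": -120, "twist": 0}, {"claw": 0, "x": 0, "y": 0, "z": -180, "twist": 0}, {"claw": 0, "x": 0, "y": 0, "z": -220, "twist": 0}, {"claw": 0, "x": 0, "y": 0, "z": -220, "twist": 0}]'

```text
t: 8.1
eef_pos: [0.4544, -0.4081, 0.2508]
tool_rot: [0.005, 0.757, 0.653, 0.001]
contact_force: [0.8, 0.1, -0.2]
gripper_width: 0.014
finger_force: 58.8
```

```bash
python3 - <<'E'
from h import *
s=snap("side","s1");print(s["eef_pos"],s["gripper_width"],s["finger_force"],s["wrist_torque"])
print(proj("s1",[s["eef_pos"]])); snap("wrist","w5")
a=cv2.imread("pics/s1.png")[150:420,180:460];b=cv2.imread("pics/w5.png")
cv2.imwrite("pics/m1.png",np.hstack([cv2.resize(a,(400,386)),cv2.resize(b,(400,386))]))
E
```

```text
[ 0.45443605 -0.4081241   0.25080992] 0.01401625013811497 58.80491495132446 [-0.06706171 -0.01576897  0.01859347]
[[258.32845722 281.47172851]]
```

View pics/m1.png

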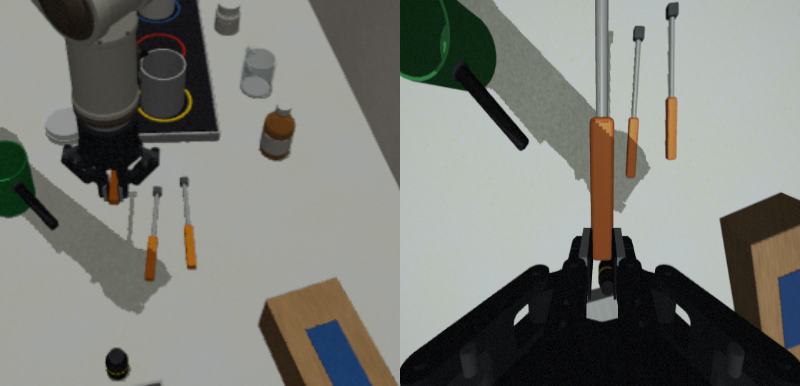

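The scraper is held horizontal at its handle end. Now I ease the grip so it swings tip down.

Call:
arm_command --deltas '[{"claw": 13.0, "x": 0, "y": 0, "z": 43, "twist": 0}, {"claw": 13.0, "x": 0, "y": 0, "z": 43, "twist": 0}, {"claw": 13.0, "x": 0, "y": 0, "z": 43, "twist": 0}]'

```text
t: 8.57
eef_pos: [0.4521, -0.406, 0.2012]
tool_rot: [-0.001, 0.757, 0.653, -0.0]
contact_force: [-0.4, -0.1, -0.7]
gripper_width: 0.0139
finger_force: 58.8
```

Call:
arm_command --deltas '[{"claw": 14.0, "x": 0, "y": 0, "z": 0, "twist": 0}, {"claw": 14.0, "x": 0, "y": 0, "z": 0, "twist": 0}]'

```text
t: 8.82
eef_pos: [0.4528, -0.4066, 0.2024]
tool_rot: [0.001, 0.757, 0.653, 0.0]
contact_force: [0.4, -0.2, 0.0]
gripper_width: 0.0146
finger_force: 48.0
```

Call:
arm_command --deltas '[{"claw": 14.6, "x": 0, "y": 0, "z": 0, "twist": 0}, {"claw": 14.6, "x": 0, "y": 0, "z": 0, "twist": 0}]'

```text
t: 9.07
eef_pos: [0.4525, -0.4061, 0.2016]
tool_rot: [0.0, 0.757, 0.653, 0.0]
contact_force: [-0.1, 0.4, 0.4]
gripper_width: 0.0147
finger_force: 33.7
```

```bash
python3 - <<'E'
from h import *
s=sense();print(s["eef_pos"],s["gripper_width"],s["finger_force"],s["wrist_torque"])
E
```

```text
[ 0.4524901  -0.40613801  0.20155984] 0.014692068577856451 33.74636113643646 [-0.11018665 -0.01251414 -0.01924783]
```

The grip force follows the claw opening, so I keep easing.

Call:
arm_command --deltas '[{"claw": 15.2, "x": 0, "y": 0, "z": 0, "twist": 0}, {"claw": 15.2, "x": 0, "y": 0, "z": 0, "twist": 0}]'

```text
t: 9.32
eef_pos: [0.4523, -0.4061, 0.2013]
tool_rot: [-0.0, 0.757, 0.653, 0.0]
contact_force: [0.2, -0.9, -0.5]
gripper_width: 0.0151
finger_force: 19.3
```

Call:
arm_command --deltas '[{"claw": 15.5, "x": 0, "y": 0, "z": 0, "twist": 0}, {"claw": 15.5, "x": 0, "y": 0, "z": 0, "twist": 0}]'

```text
t: 9.57
eef_pos: [0.4524, -0.4061, 0.2012]
tool_rot: [-0.0, 0.757, 0.653, 0.0]
contact_force: [-0.4, 0.1, -0.4]
gripper_width: 0.0155
finger_force: 12.1
```

```bash
python3 - <<'E'
from h import *
s=snap("wrist","w6");print(s["eef_pos"],s["gripper_width"],s["finger_force"],s["wrist_torque"])
a=load("w5")["im"].astype(int);b=load("w6")["im"].astype(int)
m=lambda i:[(np.ptp(np.where((i[...,0]>110)&(i[...,2]<60)&(i[...,1]<120))[k]),np.where((i[...,0]>110)&(i[...,2]<60))[k].min()) for k in(0,1)]
f=lambda i:((i[:,250:310,0]>100)&(i[:,250:310,2]<70)).nonzero()[0][[0,-1]]
print(f(a),f(b))
E
```

```text
[ 0.45236181 -0.40606809  0.20123491] 0.015522195345175103 12.09473803639412 [-0.0437288  -0.01560389  0.02195551]
[127 282] [127 326]
```

Call:
arm_command --deltas '[{"claw": 15.7, "x": 0, "y": 0, "z": 0, "twist": 0}, {"claw": 15.7, "x": 0, "y": 0, "z": 0, "twist": 0}]'

```text
t: 9.88
eef_pos: [0.4523, -0.4061, 0.2013]
tool_rot: [-0.0, 0.757, 0.653, -0.0]
contact_force: [-0.1, -0.5, -0.8]
gripper_width: 0.0158
finger_force: 7.2
```

```bash
cat >> h.py <<'E'
def mon(fn):
    s=snap("wrist",fn);i=load(fn)["im"].astype(int)
    m=(i[:,262:300,0]>90)&(i[:,262:300,0]>1.6*i[:,262:300,2]+10)
    print(s["finger_force"].__round__(1),round(s["gripper_width"]*1e3,2),np.round(s["wrist_torque"],3),[int(r) for r in m.sum(1).nonzero()[0][[0,-1]]],m.sum())
E
python3 - <<'E'
from h import *
mon("w7")
E
```

```text
7.2 15.83 [-0.053  0.019 -0.032] [128, 325] 4710
```

Call:
arm_command --deltas '[{"claw": 15.8, "x": 0, "y": 0, "z": 0, "twist": 0}, {"claw": 15.8, "x": 0, "y": 0, "z": 0, "twist": 0}]'

```text
t: 10.18
eef_pos: [0.4524, -0.406, 0.2013]
tool_rot: [-0.0, 0.757, 0.653, 0.0]
contact_force: [0.6, 1.1, -0.1]
gripper_width: 0.0157
finger_force: 4.6
```

```bash
python3 -c "
from h import *
mon('w8')"
```

```text
4.6 15.72 [-0.049  0.012  0.028] [142, 325] 3883
```

Call:
arm_command --deltas '[{"claw": 15.9, "x": 0, "y": 0, "z": 0, "twist": 0}, {"claw": 15.9, "x": 0, "y": 0, "z": 0, "twist": 0}]'

```text
t: 10.48
eef_pos: [0.4523, -0.4062, 0.2013]
tool_rot: [0.0, 0.757, 0.653, -0.0]
contact_force: [0.3, -0.8, 0.0]
gripper_width: 0.0158
finger_force: 1.9
```

```bash
python3 -c "
from h import *
mon('w9')"
```

```text
1.9 15.81 [-0.085  0.022 -0.011] [270, 321] 753
```

Call:
arm_command --deltas '[{"claw": 15.92, "x": 0, "y": 0, "z": 0, "twist": 0}, {"claw": 15.92, "x": 0, "y": 0, "z": 0, "twist": 0}, {"claw": 15.92, "x": 0, "y": 0, "z": 0, "twist": 0}]'

```text
t: 10.9
eef_pos: [0.4524, -0.406, 0.2012]
tool_rot: [-0.0, 0.757, 0.653, 0.0]
contact_force: [0.1, 0.1, -0.5]
gripper_width: 0.0158
finger_force: 1.4
```

```bash
python3 -c "
from h import *
mon('w10');snap('side','s2');s=sense();p=np.array(s['eef_pos']);print(proj('s2',[p,p-[0,0,.17]]))
a=cv2.imread('pics/s2.png')[230:410,190:330];b=cv2.imread('pics/w10.png')
cv2.imwrite('pics/m2.png',np.hstack([cv2.resize(a,(400,514),interpolation=2),cv2.resize(b,(400,514))]))"
```

```text
1.4 15.81 [ 0.014 -0.042 -0.049] [192, 325] 548
[[258.30398507 294.74312054]
 [261.39079828 335.22066968]]
```

View pics/m2.png

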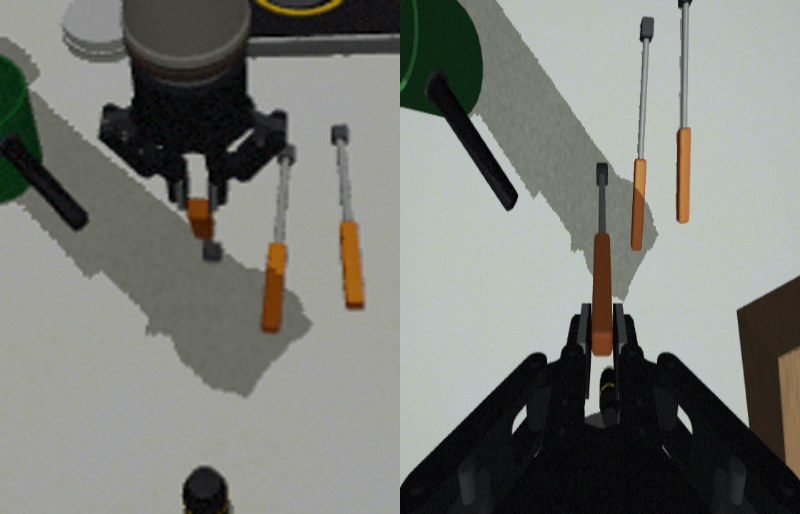

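The swing works: the scraper now hangs obliquely, head at wrist pixel (281,142), with the orange starting at row 192. I fit the angle and go on easing.

```bash
cat >> h.py <<'E'
def ang(fn,row,L=.071,off=.011):
    s=sense();R=q2R(s["tool_rot"]);p=np.array(s["eef_pos"])+R[:,2]*off
    th=np.radians(np.arange(0,100))
    P=[p+L*(R[:,0]*np.cos(a)+R[:,2]*np.sin(a)) for a in th]
    return int(np.argmin(abs(proj(fn,P)[:,1]-row)))
E
python3 -c "
from h import *
print(ang('w10',192),ang('w10',142,L=.163))"
```

```text
68 70
```

Call:
arm_command --deltas '[{"claw": 15.95, "x": 0, "y": 0, "z": 0, "twist": 0}, {"claw": 15.95, "x": 0, "y": 0, "z": 0, "twist": 0}]'

```text
t: 11.25
eef_pos: [0.4523, -0.4062, 0.2013]
tool_rot: [0.0, 0.757, 0.653, -0.0]
contact_force: [-0.5, -0.3, 0.1]
gripper_width: 0.0162
finger_force: 0.8
```

```bash
python3 -c "
from h import *
mon('w11')
m=load('w11')['im'][:,262:300].astype(int);r=((m[...,0]>90)&(m[...,0]>1.6*m[...,2]+10)).sum(1);rr=np.where(r>3)[0];print(rr[0],ang('w11',rr[0]))"
```

```text
0.8 16.2 [-0.055  0.01   0.011] [268, 325] 701
268 99
```

Call:
arm_command --deltas '[{"claw": 15.0, "x": 0, "y": 0, "z": 0, "twist": 0}, {"claw": 8, "x": 0, "y": 0, "z": 0, "twist": 0}, {"claw": 8, "x": 0, "y": 0, "z": 0, "twist": 0}]'

```text
t: 11.68
eef_pos: [0.4524, -0.4061, 0.2013]
tool_rot: [-0.0, 0.757, 0.653, 0.0]
contact_force: [0.4, -0.1, -0.5]
gripper_width: 0.0123
finger_force: 58.6
```

```bash
cat >> h.py <<'E'
def hang(fn):
    m=load(fn)["im"][:,255:310].astype(int);r=((m[...,0]>40)&(m[...,0]>1.9*m[...,2]+8)).sum(1);rr=np.where(r>5)[0]
    return int(rr[0]),int(rr[-1]),ang(fn,rr[0])
E
python3 -c "
from h import *
mon('w12')
for f in('w9','w10','w11','w12'):print(f,hang(f))
print(sense()['eef_pos'])"
```

```text
58.6 12.29 [ 0.032 -0.032  0.025] [268, 325] 586
w9 (268, 315, 99)
w10 (191, 315, 67)
w11 (239, 315, 99)
w12 (239, 315, 99)
[ 0.45237841 -0.40606417  0.20126654]
```

```bash
python3 -c "
from h import *
snap('side','s3')
a=cv2.imread('pics/s3.png')[230:410,190:330];b=cv2.imread('pics/w12.png')[100:360,180:380]
cv2.imwrite('pics/m3.png',np.hstack([cv2.resize(a,(400,514),interpolation=2),cv2.resize(b,(395,514),interpolation=2)]))"
```

```text
(no output)
```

View pics/m3.png

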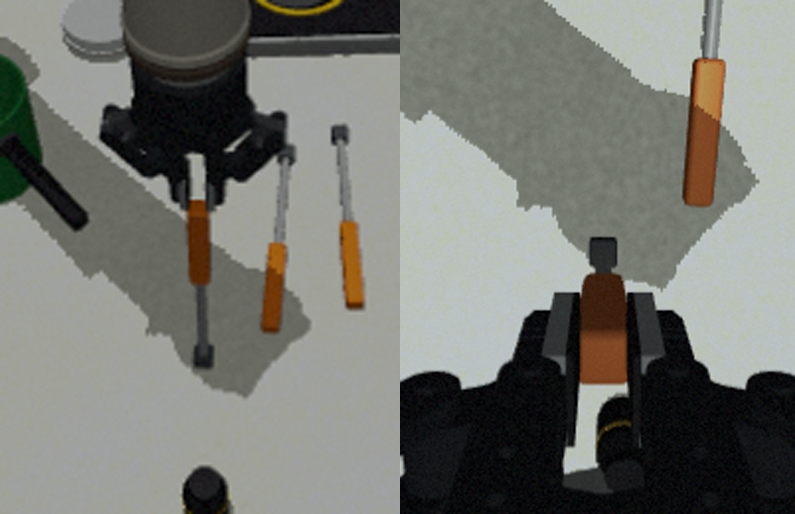

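```bash
python3 -c "
from h import *
s=sense();R=q2R(s['tool_rot']);p=np.array(s['eef_pos'])+R[:,2]*.011
for d in(80,90,100,110,120,130):
  a=np.radians(d);u=R[:,0]*np.cos(a)+R[:,2]*np.sin(a)
  P=[p-.01*u,p+.071*u,p+.168*u,p+.175*u];print(d,proj('w12',P)[:,1].round(),proj('s3',P).round()[:,1],P[3].round(3))
d=load('w12');print(-d['R'].T@d['t'])"
```

```text
80 [283. 210. 169. 167.] [296. 310. 326. 327.] [ 0.457 -0.376  0.018]
90 [280. 225. 196. 194.] [295. 316. 337. 339.] [ 0.452 -0.406  0.015]
100 [276. 241. 223. 222.] [294. 320. 348. 350.] [ 0.448 -0.436  0.018]
110 [273. 257. 249. 249.] [294. 324. 358. 360.] [ 0.444 -0.465  0.026]
120 [269. 274. 277. 277.] [293. 328. 367. 370.] [ 0.44  -0.493  0.039]
130 [265. 291. 306. 306.] [293. 331. 375. 378.] [ 0.436 -0.517  0.056]
[ 0.46218848 -0.33683943  0.32475407]
```

The scraper hangs tip down, about 15° past vertical, with the tip toward tool -x. I'll carry it over the pot, leaning outward at azimuth -10°.

Call:
arm_command --deltas '[{"claw": 8, "x": 0, "y": 0, "z": -60, "twist": 0}, {"claw": 8, "x": 0, "y": 0, "z": -120, "twist": 0}, {"claw": 8, "x": 0, "y": 0, "z": -160, "twist": 0}, {"claw": 8, "x": 0, "y": 0, "z": -160, "twist": 0}]'

```text
t: 12.28
eef_pos: [0.4537, -0.4076, 0.3658]
tool_rot: [0.004, 0.757, 0.653, 0.001]
contact_force: [1.0, 0.2, -1.3]
gripper_width: 0.0123
finger_force: 58.8
```

```bash
python3 -c "
from h import *
print(tool([[.611,-.051,.36]]),yaw(),np.array(sense()['joints']).round(2))"
```

```text
[array([375.9, 103.2,   5.1])] (np.float64(-8.442631799280528), np.float64(81.5558193868739)) [ 0.43  0.31  0.33  1.54 -0.11  1.3   0.63]
```

Call:
arm_command --deltas '[{"claw": 8, "x": 45, "y": 12, "z": 0, "twist": 10}, {"claw": 8, "x": 90, "y": 24, "z": 0, "twist": 20}, {"claw": 8, "x": 135, "y": 36, "z": 0, "twist": 30}, {"claw": 8, "x": 180, "y": 48, "z": 0, "twist": 40}, {"claw": 8, "x": 225, "y": 60, "z": 0, "twist": 50}, {"claw": 8, "x": 270, "y": 72, "z": 0, "twist": 60}, {"claw": 8, "x": 315, "y": 84, "z": 0, "twist": 70}, {"claw": 8, "x": 350, "y": 96, "z": 0, "twist": 80}, {"claw": 8, "x": 376, "y": 103, "z": 0, "twist": 90}, {"claw": 8, "x": 376, "y": 103, "z": 0, "twist": 91.6}]'

```text
t: 13.52
eef_pos: [0.6095, -0.0457, 0.3593]
tool_rot: [-0.0, 0.996, -0.085, -0.001]
contact_force: [0.2, -0.2, -1.0]
gripper_width: 0.0123
finger_force: 58.7
```

Call:
arm_command --deltas '[{"claw": 8, "x": 0, "y": 0, "z": 0, "twist": 0}, {"claw": 8, "x": 0, "y": 0, "z": 0, "twist": 0}]'

```text
t: 13.78
eef_pos: [0.6088, -0.051, 0.3611]
tool_rot: [0.0, 0.996, -0.088, -0.0]
contact_force: [0.4, -0.7, -0.9]
gripper_width: 0.0124
finger_force: 58.7
```

```bash
python3 -c "
from h import *
s=snap('wrist','w13');snap('side','s4');snap('top','t4');print(s['eef_pos'],yaw(s),np.array(s['joints']).round(2),hang('w13'))
a=cv2.imread('pics/s4.png')[60:280,200:370];b=cv2.imread('pics/w13.png')[60:380,150:400]
cv2.imwrite('pics/m4.png',np.hstack([cv2.resize(a,(400,518),interpolation=2),cv2.resize(b,(400,518),interpolation=2)]))"
```

```text
[ 0.60884443 -0.05102282  0.36108394] (np.float64(-100.08892885874737), np.float64(-10.0889420377191)) [-0.25  0.33  0.37  1.54 -0.12  1.3  -1.61] (160, 293, 45)
```

View pics/m4.png

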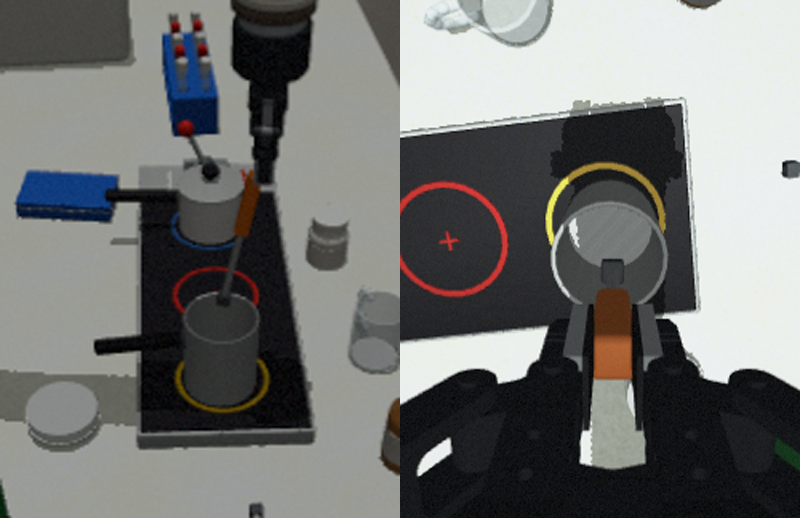

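The tip (wrist pixel ~(282,228)) hangs just above the pot mouth (rim centre ~(281,219)). The side view agrees, with the tip at about (296,187). Now I compute the offset.

```bash
python3 -c "
from h import *
print('rim',onz('w13',280.6,218,.14),'tip',onz('w13',282.5,228,.185))
c1,a=ray('w13',282.5,228);c2,b=ray('s4',295.6,186.6)
A=np.stack([a,-b],1);l=np.linalg.lstsq(A,c2-c1,rcond=None)[0];print(c1+a*l[0],c2+b*l[1])
print('rim side',onz('s4',200+221*.425,60+318*.425,.14), 'red',onz('w13',150+48*.625,60+240*320/518,.03))"
```

```text
rim [ 0.57135324 -0.04219832  0.14      ] tip [ 0.57361532 -0.04500634  0.185     ]
[ 0.56992983 -0.04434804  0.17439086] [ 0.57505372 -0.04680566  0.17245839]
rim side [ 0.57109463 -0.04599362  0.14      ] red [0.58244421 0.12282571 0.03      ]
```

Call:
arm_command --deltas '[{"claw": 8, "x": 0, "y": 0, "z": 40, "twist": 0}, {"claw": 8, "x": 0, "y": 0, "z": 80, "twist": 0}, {"claw": 8, "x": 0, "y": 0, "z": 115, "twist": 0}, {"claw": 8, "x": 0, "y": 0, "z": 132, "twist": 0}, {"claw": 8, "x": 0, "y": 0, "z": 138, "twist": 0}, {"claw": 8, "x": 0, "y": 0, "z": 138, "twist": 0}]'

```text
t: 14.68
eef_pos: [0.6159, -0.0507, 0.23]
tool_rot: [-0.0, 0.996, -0.088, 0.008]
contact_force: [3.8, -0.8, 18.8]
gripper_width: 0.0128
finger_force: 61.6
```

Call:
arm_command --deltas '[{"claw": 16, "x": 0, "y": 0, "z": 0, "twist": 0}, {"claw": 24, "x": 0, "y": 0, "z": 0, "twist": 0}, {"claw": 26, "x": 0, "y": 0, "z": 0, "twist": 0}, {"claw": 26, "x": 0, "y": 0, "z": 0, "twist": 0}, {"claw": 26, "x": 0, "y": 0, "z": -30, "twist": 0}, {"claw": 26, "x": 0, "y": 0, "z": -90, "twist": 0}, {"claw": 26, "x": 0, "y": 0, "z": -140, "twist": 0}, {"claw": 26, "x": 0, "y": 0, "z": -140, "twist": 0}]'

```text
t: 15.68
eef_pos: [0.6116, -0.0498, 0.3682]
tool_rot: [-0.0, 0.996, -0.088, 0.004]
contact_force: [-0.6, 0.1, 0.1]
gripper_width: 0.0262
finger_force: 0.0
```

```bash
python3 -c "
from h import *
s=snap('wrist','w14');snap('side','s5');print(s['eef_pos'],yaw(s))
for f in('w14','s5'):
  m=load(f)['im'].astype(int);k=((m[...,0]>50)&(m[...,0]>1.8*m[...,2]+8)&(m[...,1]>.25*m[...,0])).astype(np.uint8)
  n,_,st,ce=cv2.connectedComponentsWithStats(k)
  for i in range(1,n):
    if st[i,4]>40:print(f,st[i],ce[i].round())
print(tool([[.5057,-.4165,.35]]))"
```

```text
[ 0.61162454 -0.04979382  0.36823884] (np.float64(-100.04120809921646), np.float64(-10.041960007718409))
w14 [ 325    9   47   52 1273] [345.  39.]
w14 [452 153  52  14 469] [478. 159.]
w14 [243 163  74  52 566] [278. 181.]
w14 [147 175  73  70 930] [183. 209.]
w14 [276 183  16  21 304] [283. 193.]
w14 [  0 192  24   6  80] [ 11. 194.]
w14 [462 193  49  10 462] [486. 198.]
w14 [178 205  12  12  57] [184. 211.]
s5 [277   0  22  35 227] [289.  16.]
s5 [246  15  53  41 486] [270.  41.]
s5 [303 174  15  24 159] [310. 185.]
s5 [274 213  41  22 154] [294. 226.]
s5 [365 228  21  20 280] [375. 237.]
s5 [309 307   8  31 183] [313. 322.]
s5 [282 315   8  32 188] [285. 330.]
s5 [ 367  345   90   75 2794] [406. 381.]
[array([-38.1, 379.7,  13.2])]
```

```bash
python3 -c "
from h import *
for az,r0,le in((-10,0,15),(-10,0,22),(-10,0,28),(80,0,22)):
  a=np.radians(az);u=np.array([np.cos(a),np.sin(a),0]);b=np.array([.571,-.044,.035])+u*r0
  print(az,le,[proj('s5',[b+L*(u*np.sin(np.radians(le))+[0,0,np.cos(np.radians(le))])])[0].round() for L in(.105,.145,.185)])
print(tool([[.506,-.4144,.36]]))"
```

```text
-10 15 [array([303., 196.]), array([308., 186.]), array([312., 175.])]
-10 22 [array([308., 197.]), array([314., 188.]), array([320., 178.])]
-10 28 [array([311., 199.]), array([319., 190.]), array([326., 180.])]
80 22 [array([295., 187.]), array([295., 174.]), array([296., 161.])]
[array([-38.2, 377.6,   3.2])]
```

Call:
arm_command --deltas '[{"claw": 40, "x": 0, "y": 38, "z": 0, "twist": -9}, {"claw": 40, "x": -5, "y": 78, "z": 0, "twist": -18}, {"claw": 40, "x": -10, "y": 118, "z": 0, "twist": -27}, {"claw": 40, "x": -14, "y": 158, "z": 0, "twist": -36}, {"claw": 40, "x": -18, "y": 198, "z": 0, "twist": -45}, {"claw": 40, "x": -22, "y": 238, "z": 0, "twist": -54}, {"claw": 40, "x": -27, "y": 278, "z": 0, "twist": -63}, {"claw": 40, "x": -32, "y": 318, "z": 0, "twist": -72}, {"claw": 40, "x": -38, "y": 355, "z": 0, "twist": -81}, {"claw": 40, "x": -40, "y": 377, "z": 0, "twist": -90}]'

```text
t: 17.02
eef_pos: [0.502, -0.4153, 0.3606]
tool_rot: [-0.002, 0.765, 0.643, -0.001]
contact_force: [-0.5, 0.0, 0.1]
gripper_width: 0.04
finger_force: 0.0
```

Call:
arm_command --deltas '[{"claw": 40, "x": 0, "y": 0, "z": 60, "twist": 0}, {"claw": 40, "x": 0, "y": 0, "z": 120, "twist": 0}, {"claw": 40, "x": 0, "y": 0, "z": 180, "twist": 0}, {"claw": 40, "x": 0, "y": 0, "z": 220, "twist": 0}, {"claw": 40, "x": 0, "y": 0, "z": 220, "twist": 0}, {"claw": 40, "x": 0, "y": 0, "z": 220, "twist": 0}]'

```text
t: 17.77
eef_pos: [0.5046, -0.414, 0.1439]
tool_rot: [0.0, 0.766, 0.643, -0.0]
contact_force: [0.2, -0.0, -0.7]
gripper_width: 0.0398
finger_force: 0.0
```

```bash
cat >> h.py <<'E'
def blobs(fn,amin=300):
    m=load(fn)['im'].astype(int);k=((m[...,0]>60)&(m[...,0]>1.8*m[...,2]+8)&(m[...,1]>.3*m[...,0])).astype(np.uint8)
    n,l,st,ce=cv2.connectedComponentsWithStats(k)
    for i in range(1,n):
        if st[i,4]>amin:
            (c,w,a)=cv2.minAreaRect(np.argwhere(l==i)[:,::-1].astype(np.float32));bp=cv2.boxPoints((c,w,a))
            print(fn,st[i],bp.round(1).tolist())
E
python3 -c "
from h import *
s=snap('wrist','w15');print(s['eef_pos'],yaw(s));print(tool([[.506,-.4144,.026]]));blobs('w15')"
```

```text
[ 0.50457501 -0.41395045  0.14394247] (np.float64(-10.039681516233447), np.float64(79.96031197568222))
[array([  0.3,   0.5, 119. ])]
w15 [ 348   96   23   96 1826] [[347.20001220703125, 96.5], [368.1000061035156, 95.69999694824219], [372.1000061035156, 190.39999389648438], [351.20001220703125, 191.3000030517578]]
w15 [ 276  130   18   90 1561] [[276.0, 130.0], [293.0, 130.0], [293.0, 219.0], [276.0, 219.0]]
```

Call:
arm_command --deltas '[{"claw": 40, "x": 0, "y": 0, "z": 60, "twist": 0}, {"claw": 40, "x": 0, "y": 0, "z": 119, "twist": 0}, {"claw": 40, "x": 0, "y": 0, "z": 119, "twist": 0}, {"claw": 0, "x": 0, "y": 0, "z": 119, "twist": 0}, {"claw": 0, "x": 0, "y": 0, "z": 119, "twist": 0}, {"claw": 0, "x": 0, "y": 0, "z": 119, "twist": 0}, {"claw": 0, "x": 0, "y": 0, "z": 119, "twist": 0}]'

```text
t: 18.7
eef_pos: [0.5059, -0.4148, 0.0272]
tool_rot: [0.002, 0.766, 0.643, 0.001]
contact_force: [-0.2, 0.9, 8.1]
gripper_width: 0.0142
finger_force: 60.8
```

Call:
arm_command --deltas '[{"claw": 8, "x": 0, "y": 0, "z": -60, "twist": 0}, {"claw": 13, "x": 0, "y": 0, "z": -120, "twist": 0}, {"claw": 14, "x": 0, "y": 0, "z": -180, "twist": 0}, {"claw": 14.5, "x": 0, "y": 0, "z": -180, "twist": 0}, {"claw": 15, "x": 0, "y": 0, "z": -180, "twist": 0}, {"claw": 15.4, "x": 0, "y": 0, "z": -180, "twist": 0}, {"claw": 15.7, "x": 0, "y": 0, "z": -180, "twist": 0}, {"claw": 15.7, "x": 0, "y": 0, "z": -180, "twist": 0}]'

```text
t: 19.7
eef_pos: [0.5039, -0.4133, 0.2032]
tool_rot: [-0.001, 0.766, 0.643, -0.0]
contact_force: [0.2, 1.2, -0.4]
gripper_width: 0.0159
finger_force: 7.7
```

Call:
arm_command --deltas '[{"claw": 15.8, "x": 0, "y": 0, "z": 0, "twist": 0}, {"claw": 15.8, "x": 0, "y": 0, "z": 0, "twist": 0}, {"claw": 15.85, "x": 0, "y": 0, "z": 0, "twist": 0}, {"claw": 15.85, "x": 0, "y": 0, "z": 0, "twist": 0}, {"claw": 15.9, "x": 0, "y": 0, "z": 0, "twist": 0}, {"claw": 15.9, "x": 0, "y": 0, "z": 0, "twist": 0}]'

```text
t: 20.45
eef_pos: [0.5043, -0.4136, 0.2043]
tool_rot: [0.0, 0.766, 0.643, 0.0]
contact_force: [0.4, -0.1, -0.8]
gripper_width: 0.0158
finger_force: 2.1
```

```bash
python3 -c "
from h import *
mon('w16');print(hang('w16'));blobs('w16');print(sense()['eef_pos'])"
```

```text
2.1 15.82 [-0.003  0.044  0.056] [272, 322] 744
(248, 299, 99)
w16 [ 335  102   20   78 1201] [[334.79998779296875, 102.69999694824219], [351.6000061035156, 101.9000015258789], [355.6000061035156, 178.5], [338.79998779296875, 179.39999389648438]]
w16 [268 266  30  34 874] [[268.0, 266.0], [297.0, 266.0], [297.0, 299.0], [268.0, 299.0]]
[ 0.50431532 -0.41354286  0.20431885]
```

Call:
arm_command --deltas '[{"claw": 15.0, "x": 0, "y": 0, "z": 0, "twist": 0}, {"claw": 8, "x": 0, "y": 0, "z": 0, "twist": 0}, {"claw": 8, "x": 0, "y": 0, "z": 0, "twist": 0}, {"claw": 8, "x": 0, "y": 0, "z": -50, "twist": 0}, {"claw": 8, "x": 0, "y": 0, "z": -105, "twist": 0}, {"claw": 8, "x": 0, "y": 0, "z": -160, "twist": 0}, {"claw": 8, "x": 0, "y": 0, "z": -160, "twist": 0}]'

```text
t: 21.38
eef_pos: [0.5061, -0.4155, 0.3706]
tool_rot: [0.005, 0.766, 0.642, 0.001]
contact_force: [-0.4, 0.1, -2.0]
gripper_width: 0.0134
finger_force: 58.7
```

```bash
python3 -c "
from h import *
print(tool([[.569,-.0056,.364]]),sense()['eef_pos'])"
```

```text
[array([414.6,  -9.6,   4.5])] [ 0.50611881 -0.41551747  0.37063875]
```

Call:
arm_command --deltas '[{"claw": 8, "x": 50, "y": 0, "z": 0, "twist": 3}, {"claw": 8, "x": 100, "y": -1, "z": 0, "twist": 6}, {"claw": 8, "x": 150, "y": -3, "z": 0, "twist": 9}, {"claw": 8, "x": 200, "y": -4, "z": 0, "twist": 12}, {"claw": 8, "x": 250, "y": -5, "z": 0, "twist": 15}, {"claw": 8, "x": 300, "y": -7, "z": 0, "twist": 15}, {"claw": 8, "x": 350, "y": -9, "z": 0, "twist": 15}, {"claw": 8, "x": 395, "y": -10, "z": 0, "twist": 15}, {"claw": 8, "x": 415, "y": -10, "z": 0, "twist": 15}, {"claw": 8, "x": 415, "y": -10, "z": 0, "twist": 15}]'

```text
t: 22.62
eef_pos: [0.5666, -0.002, 0.3635]
tool_rot: [-0.0, 0.843, 0.538, -0.001]
contact_force: [-0.1, -0.6, -1.2]
gripper_width: 0.0133
finger_force: 58.8
```

Call:
arm_command --deltas '[{"claw": 8, "x": 0, "y": 0, "z": 0, "twist": 0}, {"claw": 8, "x": 0, "y": 0, "z": 0, "twist": 0}]'

```text
t: 22.88
eef_pos: [0.5666, -0.0056, 0.3643]
tool_rot: [0.0, 0.844, 0.536, -0.0]
contact_force: [0.2, -0.5, -1.1]
gripper_width: 0.0133
finger_force: 58.7
```

```bash
python3 -c "
from h import *
s=snap('wrist','w17');snap('side','s6');print(s['eef_pos'],yaw(s),proj('s6',[[.553,-.040,.18],[.571,-.044,.14]]),proj('w17',[[.553,-.04,.18],[.571,-.044,.14]]))
a=cv2.imread('pics/s6.png')[100:280,230:370];b=cv2.imread('pics/w17.png')[60:380,150:400]
cv2.imwrite('pics/m6.png',np.hstack([cv2.resize(a,(400,514),interpolation=2),cv2.resize(b,(400,514),interpolation=2)]))"
```

```text
[ 0.56662435 -0.005564    0.36425386] (np.float64(-25.23396125753126), np.float64(64.76602926338376)) [[287.3974227  183.44721559]
 [293.80719601 194.67367241]] [[285.0910084  226.75412742]
 [299.25527145 213.14613538]]
```

View pics/m6.png

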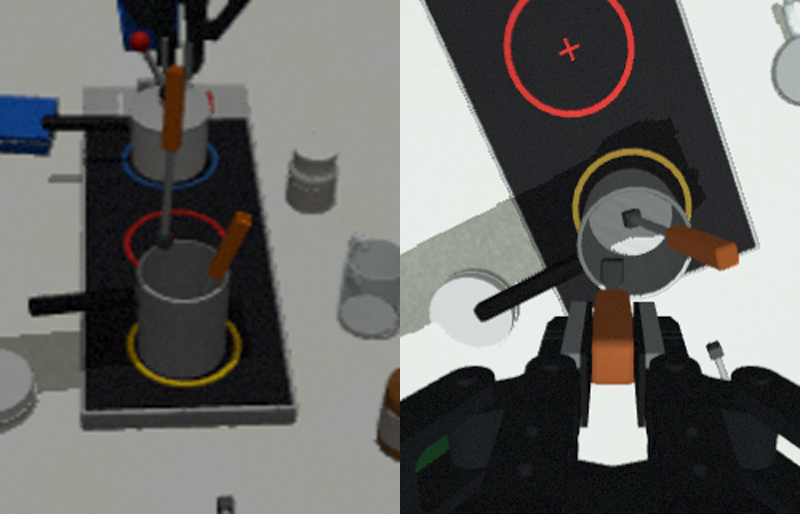

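The wrist view shows scraper 1 standing inside, its head at wrist (295,195), leaning right against the rim. Scraper 2's head is at (282,229) and the pot rim centre at about (297,210).

```bash
python3 -c "
from h import *
print('tip2',onz('w17',282.5,230,.182),'tip1',onz('w17',295,195,.042),'rim',onz('w17',297,210,.14))
print('side tip2',onz('s6',230+165*.35,100+241*.35,.18))"
```

```text
tip2 [ 0.54903964 -0.04159894  0.182     ] tip1 [ 0.57012063 -0.04275378  0.042     ] rim [ 0.57014405 -0.03908375  0.14      ]
side tip2 [ 0.55355653 -0.04383426  0.18      ]
```

Call:
arm_command --deltas '[{"claw": 8, "x": 0, "y": 0, "z": 35, "twist": 0}, {"claw": 8, "x": 0, "y": 0, "z": 70, "twist": 0}, {"claw": 8, "x": 0, "y": 0, "z": 105, "twist": 0}, {"claw": 8, "x": 0, "y": 0, "z": 125, "twist": 0}, {"claw": 8, "x": 0, "y": 0, "z": 133, "twist": 0}, {"claw": 8, "x": 0, "y": 0, "z": 133, "twist": 0}]'

```text
t: 23.72
eef_pos: [0.5668, -0.0035, 0.2313]
tool_rot: [-0.0, 0.844, 0.537, -0.0]
contact_force: [0.0, 0.6, -0.0]
gripper_width: 0.0137
finger_force: 58.7
```

Call:
arm_command --deltas '[{"claw": 16, "x": 0, "y": 0, "z": 0, "twist": 0}, {"claw": 24, "x": 0, "y": 0, "z": 0, "twist": 0}, {"claw": 26, "x": 0, "y": 0, "z": 0, "twist": 0}, {"claw": 26, "x": 0, "y": 0, "z": 0, "twist": 0}, {"claw": 26, "x": 0, "y": 0, "z": -30, "twist": 0}, {"claw": 26, "x": 0, "y": 0, "z": -90, "twist": 0}, {"claw": 26, "x": 0, "y": 0, "z": -133, "twist": 0}, {"claw": 26, "x": 0, "y": 0, "z": -133, "twist": 0}]'

```text
t: 24.72
eef_pos: [0.5689, -0.0032, 0.3689]
tool_rot: [0.002, 0.844, 0.537, 0.004]
contact_force: [0.1, 0.3, 0.3]
gripper_width: 0.0259
finger_force: 0.0
```

```bash
python3 -c "
from h import *
s=snap('wrist','w18');snap('side','s7');print(s['eef_pos'],yaw(s));blobs('w18',200);blobs('s7',60)
d=np.radians(86);print(tool([[.5766+.01*np.cos(d),-.4095+.01*np.sin(d),.37]]))"
```

```text
[ 0.56892325 -0.00318372  0.36886599] (np.float64(-25.038243935927973), np.float64(64.96345914633527))
w18 [255 155  74  52 584] [[251.1999969482422, 158.5], [324.70001220703125, 151.10000610351562], [329.5, 198.6999969482422], [256.0, 206.1999969482422]]
w18 [272 180  18  21 292] [[271.29998779296875, 182.1999969482422], [286.6000061035156, 178.39999389648438], [291.3999938964844, 197.60000610351562], [276.1000061035156, 201.5]]
w18 [ 432  196   42   39 1059] [[425.29998779296875, 220.8000030517578], [445.3999938964844, 188.0], [477.1000061035156, 207.39999389648438], [457.0, 240.1999969482422]]
w18 [313 203  44  27 727] [[309.29998779296875, 216.5], [315.29998779296875, 199.5], [359.79998779296875, 215.10000610351562], [353.8999938964844, 232.10000610351562]]
s7 [246  16  32  40 290] [[245.60000610351562, 16.200000762939453], [259.20001220703125, 10.300000190734863], [278.0, 53.599998474121094], [264.3999938964844, 59.5]]
s7 [312  32  27  19 167] [[311.6000061035156, 49.70000076293945], [326.0, 32.0], [341.1000061035156, 44.20000076293945], [326.70001220703125, 61.900001525878906]]
[... 259 characters left out ...]
[313.0, 173.0], [318.20001220703125, 175.60000610351562], [307.0, 198.0]]
s7 [275 213  39  23 148] [[274.70001220703125, 214.10000610351562], [312.8999938964844, 212.89999389648438], [313.5, 234.39999389648438], [275.3999938964844, 235.60000610351562]]
s7 [366 228  20  16 242] [[366.0, 228.0], [385.0, 228.0], [385.0, 243.0], [366.0, 243.0]]
s7 [309 307   8  31 183] [[308.5, 307.1000061035156], [314.6000061035156, 306.70001220703125], [316.70001220703125, 337.0], [310.5, 337.3999938964844]]
s7 [ 367  345   90   75 2788] [[365.79998779296875, 360.5], [418.20001220703125, 335.79998779296875], [457.1000061035156, 418.5], [404.70001220703125, 443.20001220703125]]
[array([-354.7,  177.3,   -5.6])]
```

Call:
arm_command --deltas '[{"claw": 40, "x": -50, "y": 25, "z": 0, "twist": -4}, {"claw": 40, "x": -100, "y": 50, "z": 0, "twist": -8}, {"claw": 40, "x": -150, "y": 75, "z": 0, "twist": -12}, {"claw": 40, "x": -200, "y": 100, "z": 0, "twist": -16}, {"claw": 40, "x": -250, "y": 125, "z": 0, "twist": -21}, {"claw": 40, "x": -300, "y": 150, "z": 0, "twist": -21}, {"claw": 40, "x": -340, "y": 170, "z": 20, "twist": -21}, {"claw": 40, "x": -355, "y": 177, "z": 80, "twist": -21}, {"claw": 40, "x": -355, "y": 177, "z": 140, "twist": -21}, {"claw": 40, "x": -355, "y": 177, "z": 200, "twist": -21}]'

```text
t: 26.08
eef_pos: [0.5753, -0.3993, 0.1602]
tool_rot: [-0.002, 0.732, 0.681, -0.0]
contact_force: [-0.0, 1.0, -0.5]
gripper_width: 0.0399
finger_force: 0.0
```

Call:
arm_command --deltas '[{"claw": 40, "x": 0, "y": 0, "z": 20, "twist": 0}, {"claw": 40, "x": 0, "y": 0, "z": 20, "twist": 0}, {"claw": 40, "x": 0, "y": 0, "z": 20, "twist": 0}]'

```text
t: 26.45
eef_pos: [0.5785, -0.4008, 0.1471]
tool_rot: [0.002, 0.732, 0.682, 0.0]
contact_force: [1.3, -1.1, 1.0]
gripper_width: 0.0401
finger_force: 0.0
```

```bash
python3 -c "
from h import *
s=snap('wrist','w19');print(s['eef_pos'],yaw(s));print(tool([[.5773,-.3995,.026]]));blobs('w19')"
```

```text
[ 0.57848436 -0.40082259  0.14706194] (np.float64(-4.031289395832707), np.float64(85.96825316295039))
[array([  1.7,  -2. , 121.5])]
w19 [ 273  128   18   89 1567] [[273.0, 128.0], [290.0, 128.0], [290.0, 216.0], [273.0, 216.0]]
```

Call:
arm_command --deltas '[{"claw": 40, "x": 1, "y": -1, "z": 60, "twist": 0}, {"claw": 40, "x": 1, "y": -1, "z": 120, "twist": 0}, {"claw": 40, "x": 1, "y": -1, "z": 122, "twist": 0}, {"claw": 0, "x": 1, "y": -1, "z": 122, "twist": 0}, {"claw": 0, "x": 1, "y": -1, "z": 122, "twist": 0}, {"claw": 0, "x": 1, "y": -1, "z": 122, "twist": 0}, {"claw": 0, "x": 1, "y": -1, "z": 122, "twist": 0}]'

```text
t: 27.38
eef_pos: [0.5774, -0.3996, 0.025]
tool_rot: [0.002, 0.732, 0.682, 0.001]
contact_force: [-0.7, 0.1, 6.0]
gripper_width: 0.0145
finger_force: 61.9
```

Call:
arm_command --deltas '[{"claw": 8, "x": 0, "y": 0, "z": -60, "twist": 0}, {"claw": 13, "x": 0, "y": 0, "z": -120, "twist": 0}, {"claw": 14, "x": 0, "y": 0, "z": -180, "twist": 0}, {"claw": 14.5, "x": 0, "y": 0, "z": -180, "twist": 0}, {"claw": 15, "x": 0, "y": 0, "z": -180, "twist": 0}, {"claw": 15.4, "x": 0, "y": 0, "z": -180, "twist": 0}, {"claw": 15.7, "x": 0, "y": 0, "z": -180, "twist": 0}, {"claw": 15.7, "x": 0, "y": 0, "z": -180, "twist": 0}]'

```text
t: 28.38
eef_pos: [0.5755, -0.3984, 0.201]
tool_rot: [-0.001, 0.732, 0.682, -0.0]
contact_force: [-0.6, -0.3, -0.7]
gripper_width: 0.0155
finger_force: 8.4
```

Call:
arm_command --deltas '[{"claw": 15.8, "x": 0, "y": 0, "z": 0, "twist": 0}, {"claw": 15.8, "x": 0, "y": 0, "z": 0, "twist": 0}, {"claw": 15.85, "x": 0, "y": 0, "z": 0, "twist": 0}, {"claw": 15.85, "x": 0, "y": 0, "z": 0, "twist": 0}, {"claw": 15.9, "x": 0, "y": 0, "z": 0, "twist": 0}, {"claw": 15.9, "x": 0, "y": 0, "z": 0, "twist": 0}]'

```text
t: 29.12
eef_pos: [0.576, -0.3987, 0.2023]
tool_rot: [0.0, 0.732, 0.682, -0.0]
contact_force: [1.0, -1.0, -0.7]
gripper_width: 0.0157
finger_force: 2.5
```

```bash
python3 -c "
from h import *
mon('w20');print(hang('w20'));blobs('w20');print(sense()['eef_pos'])"
```

```text
2.5 15.74 [-0.075  0.025  0.006] [271, 297] 747
(250, 297, 99)
w20 [268 267  30  31 876] [[268.0, 267.0], [297.0, 267.0], [297.0, 297.0], [268.0, 297.0]]
[ 0.57597174 -0.39870344  0.20228996]
```

Call:
arm_command --deltas '[{"claw": 15.0, "x": 0, "y": 0, "z": 0, "twist": 0}, {"claw": 8, "x": 0, "y": 0, "z": 0, "twist": 0}, {"claw": 8, "x": 0, "y": 0, "z": 0, "twist": 0}, {"claw": 8, "x": 0, "y": 0, "z": -50, "twist": 0}, {"claw": 8, "x": 0, "y": 0, "z": -105, "twist": 0}, {"claw": 8, "x": 0, "y": 0, "z": -165, "twist": 0}, {"claw": 8, "x": 0, "y": 0, "z": -165, "twist": 0}]'

```text
t: 30.05
eef_pos: [0.5781, -0.4005, 0.3748]
tool_rot: [0.006, 0.732, 0.682, 0.001]
contact_force: [0.6, -0.4, -0.8]
gripper_width: 0.014
finger_force: 59.4
```

```bash
python3 -c "
from h import *
print(tool([[.54,-.044,.366]]),sense()['eef_pos'],yaw())"
```

```text
[array([353. , -63.2,   6. ])] [ 0.57806043 -0.40054191  0.37477256] (np.float64(-4.039672713073459), np.float64(85.95667668916992))
```

Call:
arm_command --deltas '[{"claw": 8, "x": 40, "y": -20, "z": 0, "twist": -7}, {"claw": 8, "x": 80, "y": -40, "z": 0, "twist": -14}, {"claw": 8, "x": 120, "y": -55, "z": 0, "twist": -21}, {"claw": 8, "x": 160, "y": -65, "z": 0, "twist": -28}, {"claw": 8, "x": 200, "y": -65, "z": 0, "twist": -35}, {"claw": 8, "x": 240, "y": -65, "z": 0, "twist": -42}, {"claw": 8, "x": 280, "y": -65, "z": 0, "twist": -49}, {"claw": 8, "x": 315, "y": -65, "z": 0, "twist": -56}, {"claw": 8, "x": 340, "y": -64, "z": 0, "twist": -59}, {"claw": 8, "x": 353, "y": -63, "z": 0, "twist": -59}]'

```text
t: 31.3
eef_pos: [0.538, -0.0408, 0.3669]
tool_rot: [-0.0, 0.301, 0.954, -0.0]
contact_force: [0.6, -0.5, -0.5]
gripper_width: 0.0138
finger_force: 59.5
```

Call:
arm_command --deltas '[{"claw": 8, "x": 0, "y": 0, "z": 0, "twist": 0}, {"claw": 8, "x": 0, "y": 0, "z": 0, "twist": 0}]'

```text
t: 31.55
eef_pos: [0.5379, -0.0438, 0.3671]
tool_rot: [-0.0, 0.302, 0.953, -0.0]
contact_force: [-0.2, 0.3, -1.4]
gripper_width: 0.0144
finger_force: 59.5
```

```bash
python3 -c "
from h import *
s=snap('wrist','w21');snap('side','s8');print(s['eef_pos'],yaw(s),proj('w21',[[.571,-.066,.18],[.571,-.044,.14],[.571,-.044,.03]]))
a=cv2.imread('pics/s8.png')[100:280,230:370];b=cv2.imread('pics/w21.png')[60:380,150:400]
cv2.imwrite('pics/m8.png',np.hstack([cv2.resize(a,(400,514),interpolation=2),cv2.resize(b,(400,514),interpolation=2)]))"
```

```text
[ 0.53792851 -0.043765    0.36714021] (np.float64(54.80142485931074), np.float64(144.80143505673104)) [[283.88731057 229.08272349]
 [298.12217163 208.81311998]
 [294.65159551 190.5456344 ]]
```

View pics/m8.png

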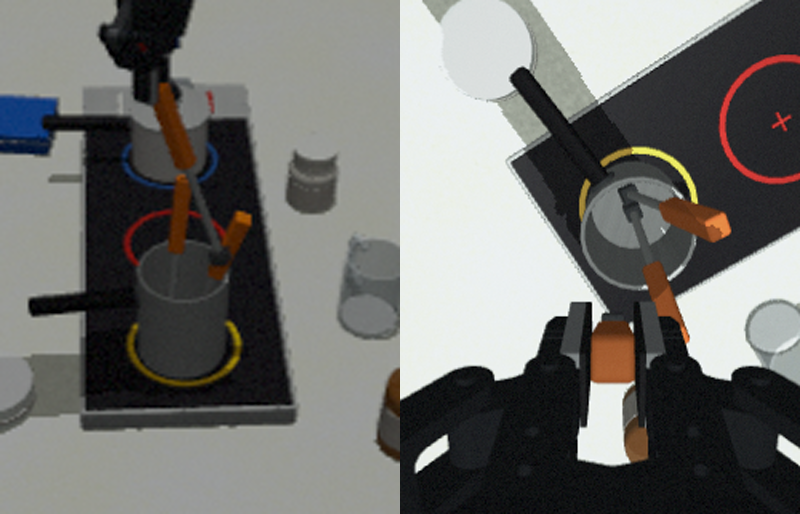

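Scraper 3 is tilted more: its head is at about wrist (282,260), side (307,190). Scrapers 1 and 2 stand in the pot, with heads at wrist (292,178) and (295,190). I triangulate the tip.

```bash
python3 -c "
from h import *
c1,a=ray('w21',282.5,259);c2,b=ray('s8',307,190.5)
l=np.linalg.lstsq(np.stack([a,-b],1),c2-c1,rcond=None)[0];print(c1+a*l[0],c2+b*l[1])
s=sense();R=q2R(s['tool_rot']);p=np.array(s['eef_pos'])+R[:,2]*.013
for d in(105,110,115,120):
  t=np.radians(d);u=R[:,0]*np.cos(t)+R[:,2]*np.sin(t);P=[p+.071*u,p+.168*u,p+.175*u];print(d,proj('w21',P).round()[:,1],proj('s8',P[2:]).round(),P[2].round(3))
print('heads',onz('w21',292,178,.045),onz('w21',295,190,.045),'rim',onz('w21',150+239/1.6,60+234*.6226,.14))
print(hang('w21'))
"
```

```text
[ 0.59676606 -0.08610236  0.18924812] [ 0.60049373 -0.08558206  0.19054962]
105 [249. 236. 235.] [[297. 189.]] [ 0.575 -0.07   0.185]
110 [257. 249. 249.] [[302. 189.]] [ 0.587 -0.078  0.19 ]
115 [265. 263. 263.] [[306. 189.]] [ 0.598 -0.086  0.196]
120 [274. 277. 277.] [[311. 189.]] [ 0.609 -0.094  0.203]
heads [ 0.54938793 -0.03480969  0.045     ] [ 0.56763448 -0.04174065  0.045     ] rim [ 0.56855749 -0.0404342   0.14      ]
(152, 346, 37)
```

Call:
arm_command --deltas '[{"claw": 8, "x": 13, "y": 3, "z": 0, "twist": 0}, {"claw": 8, "x": 26, "y": 5, "z": 0, "twist": 0}, {"claw": 8, "x": 26, "y": 5, "z": 0, "twist": 0}, {"claw": 8, "x": 26, "y": 5, "z": 20, "twist": 0}, {"claw": 8, "x": 26, "y": 5, "z": 20, "twist": 0}]'

```text
t: 32.28
eef_pos: [0.5186, -0.0231, 0.3462]
tool_rot: [-0.001, 0.301, 0.954, -0.0]
contact_force: [-0.4, -0.2, -0.2]
gripper_width: 0.0136
finger_force: 59.5
```

```bash
python3 -c "
from h import *
s=snap('wrist','w22');snap('side','s9');print(s['eef_pos'])
g=load('w22')['im'].astype(int)
# dark head near predicted location
print(proj('w22',[[.580,-.0665,.17]]),proj('s9',[[.58,-.0665,.17]]))
i=cv2.cvtColor(load('w22')['im'],cv2.COLOR_RGB2GRAY)
print(i[230:290:3,260:306:3])"
```

```text
[ 0.51863378 -0.02311729  0.34616498]
[[282.95745305 262.2223481 ]] [[298.262894   191.92858587]]
[[ 80  62  62  64  65  74 124 123 128 124 132 216  76  65 126 128]
 [ 73  66  62  62  65  62  66 100 124 121 217 213  77  75 108  65]
 [ 85  63  64  63  64  68  66  62  61  68  67  65  73  74  65  62]
 [114  63  65  64  65  68  66  67  65  67  67  67  66  80  84  63]
 [125  66  66  61  68  68  66  68  65  68  67  69  66 101  92  67]
 [115  66  62  63  69  68  69  69  66  68  68  68  67 100 101  65]
 [ 66  64  30  20  66  65  67  68  67  68  66  67  31  34  65  65]
 [ 66  66  21  19  65  64  65  67  68  64  67  68  17   9  69  65]
 [ 67  65  16   4  64  66  50  52  51  53  66  68   9  14  65  66]
 [ 65  67  11  20 115  56  57  53  53  54  55  66  20  18  70  69]
 [ 66  66  20  15 174  93  53  54  48  50  57  66  21  14  66  66]
 [ 65  65  17   9  49  49  49  49  55  53  53  56  24   8  67  67]
 [ 68  61  21  10  52  51  56  51  52  53  51  51  37  15  60  66]
 [ 69  40  15  28  68  72  71  72  71  72  70  68  36  18  40  68]
 [ 65  16  19  45  93  94  94  99  96  95  98  95  48  10  18  68]
 [ 64  17  12  46 105 106 107 107 106 107 105 105  54  16  19  65]
 [ 69  15  13  50 103 108 108 106 108 108 109 107  54  21   5  67]
 [128  32   9  67 107 109 109 110 108 109 109 107  72  10  33 127]
 [127  33  16  67 106 108 111 112 113 110 109 104  69  11  36 130]
 [122  36  17  70 107 110 111 109 110 112 111 108  73   7  30 126]]
```

Call:
arm_command --deltas '[{"claw": 8, "x": 0, "y": 0, "z": 25, "twist": 0}, {"claw": 8, "x": 0, "y": 0, "z": 50, "twist": 0}, {"claw": 8, "x": 0, "y": 0, "z": 70, "twist": 0}, {"claw": 8, "x": 0, "y": 0, "z": 85, "twist": 0}, {"claw": 8, "x": 0, "y": 0, "z": 95, "twist": 0}, {"claw": 8, "x": 0, "y": 0, "z": 95, "twist": 0}]'

```text
t: 33.12
eef_pos: [0.5194, -0.0231, 0.252]
tool_rot: [-0.0, 0.301, 0.954, -0.0]
contact_force: [-0.9, 0.1, -0.3]
gripper_width: 0.0143
finger_force: 59.4
```

Call:
arm_command --deltas '[{"claw": 8, "x": 0, "y": 0, "z": 12, "twist": 0}, {"claw": 8, "x": 0, "y": 0, "z": 24, "twist": 0}, {"claw": 8, "x": 0, "y": 0, "z": 30, "twist": 0}, {"claw": 8, "x": 0, "y": 0, "z": 30, "twist": 0}]'

```text
t: 33.62
eef_pos: [0.5191, -0.0231, 0.2216]
tool_rot: [-0.001, 0.301, 0.954, -0.0]
contact_force: [-0.2, -1.3, -0.4]
gripper_width: 0.0136
finger_force: 59.5
```

```bash
python3 -c "
from h import *
s=snap('side','s10');snap('wrist','w23');print(s['eef_pos'],s['contact_force'])
blobs('s10',60);print(proj('s10',[[.580,-.0665,.04]]))
for f in('s7','s10'):
  g=cv2.cvtColor(load(f)['im'],cv2.COLOR_RGB2GRAY)[195:250,265:325]; cv2.imwrite('/tmp/'+f+'.png',g)
a=load('s7')['im'][205:250,262:330].astype(int);b=load('s10')['im'][205:250,262:330].astype(int);print(abs(a-b).mean())"
```

```text
[ 0.51911853 -0.02305717  0.22159209] [-0.17174582 -1.34359631 -0.43373497]
s10 [298  34  41  19 221] [[296.70001220703125, 37.0], [336.3999938964844, 32.900001525878906], [338.0, 48.29999923706055], [298.20001220703125, 52.400001525878906]]
s10 [289 161   8  28 149] [[288.3999938964844, 187.8000030517578], [291.29998779296875, 160.6999969482422], [296.70001220703125, 161.3000030517578], [293.8999938964844, 188.39999389648438]]
s10 [276 171  14  26 164] [[273.5, 172.8000030517578], [280.1000061035156, 170.1999969482422], [289.79998779296875, 194.5], [283.20001220703125, 197.10000610351562]]
s10 [303 174  15  24 157] [[299.3999938964844, 194.1999969482422], [310.6000061035156, 171.8000030517578], [318.20001220703125, 175.60000610351562], [307.0, 198.0]]
s10 [275 212  40  23 150] [[274.3999938964844, 214.1999969482422], [313.5, 211.6999969482422], [314.8999938964844, 233.10000610351562], [275.70001220703125, 235.60000610351562]]
s10 [366 228  20  16 241] [[366.0, 228.0], [385.0, 228.0], [385.0, 243.0], [366.0, 243.0]]
s10 [ 367  345   90   75 2797] [[365.70001220703125, 360.6000061035156], [418.1000061035156, 335.79998779296875], [457.1000061035156, 418.5], [404.70001220703125, 443.20001220703125]]
[[297.13653197 224.55591523]]
3.7869281045751633
```

Clean descent, with no contact force and the other two scrapers unmoved. Release and rise.

Call:
arm_command --deltas '[{"claw": 8, "x": 0, "y": 0, "z": 6, "twist": 0}, {"claw": 16, "x": 0, "y": 0, "z": 6, "twist": 0}, {"claw": 24, "x": 0, "y": 0, "z": 6, "twist": 0}, {"claw": 26, "x": 0, "y": 0, "z": 6, "twist": 0}, {"claw": 26, "x": 0, "y": 0, "z": 6, "twist": 0}, {"claw": 26, "x": 0, "y": 0, "z": -30, "twist": 0}, {"claw": 26, "x": 0, "y": 0, "z": -80, "twist": 0}, {"claw": 26, "x": 0, "y": 0, "z": -110, "twist": 0}, {"claw": 26, "x": 0, "y": 0, "z": -110, "twist": 0}]'

```text
t: 34.85
eef_pos: [0.5212, -0.023, 0.3353]
tool_rot: [0.003, 0.301, 0.954, 0.001]
contact_force: [0.6, -1.0, -0.1]
gripper_width: 0.0261
finger_force: 0.0
```

Call:
arm_command --deltas '[{"claw": 50, "x": 50, "y": -30, "z": 0, "twist": -10}, {"claw": 50, "x": 90, "y": -60, "z": 0, "twist": -20}, {"claw": 50, "x": 90, "y": -60, "z": 0, "twist": -30}, {"claw": 50, "x": 90, "y": -60, "z": 0, "twist": -37.5}, {"claw": 50, "x": 90, "y": -60, "z": 0, "twist": -37.5}]'

```text
t: 35.48
eef_pos: [0.4108, -0.0205, 0.3314]
tool_rot: [-0.001, -0.021, 1.0, 0.0]
contact_force: [-0.6, -0.0, -0.4]
gripper_width: 0.0498
finger_force: 0.0
```

```bash
python3 -c "
from h import *
s=snap('side','s11');snap('wrist','w24');snap('top','t11');print(s['eef_pos'],yaw(s))
blobs('s11',60);blobs('w24',150)
p=np.array([.570,-.043,0]);print(proj('w24',[p+[-r,-.04*r,.118] for r in(.155,.13,.05)]+[[.57,-.043,.14]]))
print(tool([p+[-.13,-.005,.11]]))
g=cv2.cvtColor(load('w24')['im'],cv2.COLOR_RGB2GRAY)
for r in range(100,330,15):
  k=np.where(g[r,150:400]<45)[0]+150;print(r,k.min() if len(k) else '',k.max() if len(k) else '',len(k),end=' | ')"
```

```text
[ 0.41078877 -0.020505    0.33143351] (np.float64(92.4013853596191), np.float64(-177.59860798581136))
s11 [246  16  15  33 189] [[246.0, 17.0], [255.6999969482422, 12.899999618530273], [269.1000061035156, 44.099998474121094], [259.3999938964844, 48.29999923706055]]
s11 [261  32  77  24 437] [[259.70001220703125, 38.79999923706055], [335.3999938964844, 31.0], [337.20001220703125, 48.5], [261.5, 56.20000076293945]]
s11 [289 161   8  28 154] [[287.3999938964844, 187.60000610351562], [290.3999938964844, 160.5], [296.8999938964844, 161.1999969482422], [293.8999938964844, 188.3000030517578]]
s11 [269 171  18  26 189] [[268.1000061035156, 173.60000610351562], [274.29998779296875, 170.1999969482422], [287.5, 194.6999969482422], [281.20001220703125, 198.0]]
s11 [303 174  15  24 158] [[300.6000061035156, 194.8000030517578], [311.79998779296875, 172.39999389648438], [318.20001220703125, 175.60000610351562], [307.0, 198.0]]
s11 [274 212  41  23 159] [[273.79998779296875, 213.10000610351562], [313.79998779296875, 211.89999389648438], [314.5, 233.60000610351562], [274.5, 234.8000030517578]]
s11 [3
[... 471 characters left out ...]
[296.20001220703125, 296.3999938964844]]
w24 [ 260  287   47   62 1100] [[256.70001220703125, 291.29998779296875], [279.6000061035156, 277.79998779296875], [315.3999938964844, 338.8999938964844], [292.5, 352.29998779296875]]
w24 [249 332  13  14 156] [[249.0, 332.0], [261.0, 332.0], [261.0, 345.0], [249.0, 345.0]]
[[258.26724276 192.59612385]
 [258.7395877  212.85638294]
 [260.15254868 272.62740076]
 [259.73966986 316.7081242 ]]
[array([-27.8, -28.7, 221.7])]
100   0 | 115   0 | 130   0 | 145   0 | 160   0 | 175   0 | 190 257 263 7 | 205 253 266 14 | 220 220 333 114 | 235 219 399 181 | 250 219 399 134 | 265 204 399 120 | 280 195 397 115 | 295 150 399 152 | 310 150 399 181 | 325 150 399 178 |
```

Call:
arm_command --deltas '[{"claw": 50, "x": -18, "y": -28, "z": 0, "twist": 0}, {"claw": 50, "x": -18, "y": -28, "z": 60, "twist": 0}, {"claw": 50, "x": -18, "y": -28, "z": 120, "twist": 0}, {"claw": 50, "x": -18, "y": -28, "z": 175, "twist": 0}, {"claw": 50, "x": -18, "y": -28, "z": 219, "twist": 0}, {"claw": 50, "x": -18, "y": -28, "z": 219, "twist": 0}]'

```text
t: 36.38
eef_pos: [0.4275, -0.0474, 0.1104]
tool_rot: [-0.004, -0.021, 1.0, 0.0]
contact_force: [0.4, 0.7, 1.2]
gripper_width: 0.0499
finger_force: 0.0
```

Call:
arm_command --deltas '[{"claw": 30, "x": 0, "y": 0, "z": 0, "twist": 0}, {"claw": 20, "x": 0, "y": 0, "z": 0, "twist": 0}, {"claw": 14, "x": 0, "y": 0, "z": 0, "twist": 0}, {"claw": 0, "x": 0, "y": 0, "z": 0, "twist": 0}, {"claw": 0, "x": 0, "y": 0, "z": 0, "twist": 0}]'

```text
t: 37.0
eef_pos: [0.4317, -0.0478, 0.1146]
tool_rot: [0.001, -0.022, 1.0, -0.0]
contact_force: [-2.7, 0.7, 7.0]
gripper_width: 0.0146
finger_force: 59.6
```

```bash
python3 -c "
from h import *
s=snap('side','s12');snap('top','t12');print(s['eef_pos'],yaw(s),s['contact_force'])
blobs('s12',60)"
```

```text
[ 0.43166502 -0.04778652  0.1145856 ] (np.float64(92.4640778454935), np.float64(-177.53586945693434)) [-2.70175542  0.66106969  7.00208895]
s12 [246  15  93  41 630] [[238.10000610351562, 48.900001525878906], [247.10000610351562, 12.600000381469727], [341.0, 35.70000076293945], [332.1000061035156, 72.0]]
s12 [288 161   9  28 157] [[286.3999938964844, 187.60000610351562], [289.3999938964844, 160.39999389648438], [296.6000061035156, 161.1999969482422], [293.6000061035156, 188.39999389648438]]
s12 [269 171  18  27 191] [[267.5, 173.1999969482422], [275.1000061035156, 169.60000610351562], [286.79998779296875, 194.6999969482422], [279.20001220703125, 198.1999969482422]]
s12 [302 174  16  24 158] [[299.3999938964844, 194.1999969482422], [310.79998779296875, 171.39999389648438], [318.0, 175.0], [306.6000061035156, 197.8000030517578]]
s12 [274 212  41  24 159] [[273.79998779296875, 213.10000610351562], [313.79998779296875, 211.89999389648438], [314.5, 234.39999389648438], [274.5, 235.60000610351562]]
s12 [366 228  20  17 247] [[364.20001220703125, 241.8000030517578], [367.20001220703125, 227.0], [386.79998779296875, 231.0], [383.79998779296875, 245.8000030517578]]
s12 [ 367  345   90   75 2787] [[365.6000061035156, 360.6000061035156], [418.0, 335.79998779296875], [457.1000061035156, 418.5], [404.79998779296875, 443.29998779296875]]
```

Call:
arm_command --deltas '[{"claw": 0, "x": -1, "y": 6, "z": -1, "twist": 0}, {"claw": 0, "x": -2, "y": 16, "z": -1, "twist": 0}, {"claw": 0, "x": -3, "y": 28, "z": -1, "twist": 0}, {"claw": 0, "x": -4, "y": 40, "z": -1, "twist": 0}, {"claw": 0, "x": -6, "y": 52, "z": -1, "twist": 0}, {"claw": 0, "x": -7, "y": 64, "z": -1, "twist": 0}, {"claw": 0, "x": -9, "y": 76, "z": -1, "twist": 0}, {"claw": 0, "x": -10, "y": 86, "z": -1, "twist": 0}, {"claw": 0, "x": -10, "y": 86, "z": -1, "twist": 0}]'

```text
t: 38.22
eef_pos: [0.438, 0.0378, 0.1151]
tool_rot: [0.001, -0.021, 1.0, -0.0]
contact_force: [1.9, -4.4, 3.1]
gripper_width: 0.0143
finger_force: 59.3
```

Call:
arm_command --deltas '[{"claw": 0, "x": -1, "y": 8, "z": 0, "twist": 0}, {"claw": 0, "x": -2, "y": 20, "z": 0, "twist": 0}, {"claw": 0, "x": -3, "y": 32, "z": 0, "twist": 0}, {"claw": 0, "x": -5, "y": 44, "z": 0, "twist": 0}, {"claw": 0, "x": -6, "y": 56, "z": 0, "twist": 0}, {"claw": 0, "x": -7, "y": 66, "z": 0, "twist": 0}, {"claw": 0, "x": -8, "y": 74, "z": 0, "twist": 0}, {"claw": 0, "x": -8, "y": 76, "z": 0, "twist": 0}, {"claw": 0, "x": -8, "y": 76, "z": 0, "twist": 0}]'

```text
t: 39.35
eef_pos: [0.4422, 0.1128, 0.1147]
tool_rot: [0.0, -0.02, 1.0, -0.001]
contact_force: [0.3, -6.3, 4.5]
gripper_width: 0.0149
finger_force: 59.8
```

```bash
python3 -c "
from h import *
s=snap('side','s13');print(s['eef_pos'],yaw(s),s['contact_force']);blobs('s13',60)"
```

```text
[0.44220225 0.11277891 0.11473841] (np.float64(92.27293420546178), np.float64(-177.72701497621938)) [ 0.25076389 -6.33014013  4.52556302]
s13 [246  16  93  40 629] [[238.5, 49.29999923706055], [246.8000030517578, 13.600000381469727], [340.8999938964844, 35.5], [332.6000061035156, 71.0999984741211]]
s13 [287 129   7  26 127] [[286.5, 154.0], [288.5, 128.6999969482422], [293.5, 129.0], [291.5, 154.3000030517578]]
s13 [269 138  16  25 152] [[268.0, 140.0], [273.6000061035156, 137.1999969482422], [285.0, 160.0], [279.3999938964844, 162.8000030517578]]
s13 [299 140  14  22 132] [[297.6000061035156, 159.89999389648438], [307.70001220703125, 138.39999389648438], [313.0, 140.89999389648438], [303.0, 162.39999389648438]]
s13 [274 206  41  30 247] [[274.0, 206.0], [314.0, 206.0], [314.0, 235.0], [274.0, 235.0]]
s13 [366 228  20  17 245] [[364.29998779296875, 241.6999969482422], [367.20001220703125, 227.0], [386.79998779296875, 231.0], [383.8999938964844, 245.60000610351562]]
s13 [ 367  345   90   75 2792] [[365.70001220703125, 360.6000061035156], [418.1000061035156, 335.79998779296875], [457.1000061035156, 418.5], [404.70001220703125, 443.20001220703125]]
```

Call:
arm_command --deltas '[{"claw": 16, "x": 0, "y": 0, "z": 0, "twist": 0}, {"claw": 26, "x": 0, "y": 0, "z": 0, "twist": 0}, {"claw": 40, "x": 0, "y": 0, "z": 0, "twist": 0}, {"claw": 45, "x": 0, "y": 0, "z": 0, "twist": 0}, {"claw": 45, "x": 0, "y": 0, "z": -60, "twist": 0}, {"claw": 45, "x": 0, "y": 0, "z": -120, "twist": 0}, {"claw": 45, "x": 40, "y": 0, "z": -180, "twist": 0}, {"claw": 45, "x": 60, "y": 0, "z": -220, "twist": 0}, {"claw": 45, "x": 60, "y": 0, "z": -220, "twist": 0}]'

```text
t: 40.52
eef_pos: [0.3823, 0.1134, 0.3382]
tool_rot: [0.004, -0.022, 1.0, 0.001]
contact_force: [0.2, 0.5, -0.6]
gripper_width: 0.0453
finger_force: 0.0
```

```bash
python3 -c "
from h import *
snap('top','t14');snap('wrist','w25');s=snap('side','s14');print(s['eef_pos']);blobs('s14',60)
for f,cs in (('t14',[('white',.590,.281,.117,.049),('steel',.581,.120,.14,.046),('red',.5815,.121,.03,.059)]),('w25',[('white',.590,.281,.117,.049),('steel',.581,.120,.14,.046)])):
  g=cv2.cvtColor(load(f)['im'],cv2.COLOR_RGB2GRAY).astype(float);g=cv2.GaussianBlur(g,(0,0),1);E=np.hypot(cv2.Sobel(g,6,1,0),cv2.Sobel(g,6,0,1))
  if f=='t14':R=load(f)['im'].astype(float);red=R[...,0]-R[...,1]
  for n,x,y,z,r in cs:
    I=red if n=='red' else E;t=np.linspace(0,2*np.pi,90)[:-1];best=[]
    for dx in np.arange(-.02,.021,.002):
      for dy in np.arange(-.02,.021,.002):
        q=proj(f,np.stack([x+dx+r*np.cos(t),y+dy+r*np.sin(t),0*t+z],1)).astype(np.float32)
        v=cv2.remap(I.astype(np.float32),q[:,0],q[:,1],1);best.append((float(np.mean(np.minimum(v,120))),round(x+dx,3),round(y+dy,3)))
    print(f,n,sorted(best)[-3:])"
```

```text
[0.3816763  0.11249682 0.33455294]
s14 [246  16  15  32 187] [[245.8000030517578, 16.5], [255.39999389648438, 12.399999618530273], [268.70001220703125, 43.29999923706055], [259.0, 47.400001525878906]]
s14 [261  32  78  24 444] [[259.79998779296875, 38.599998474121094], [336.29998779296875, 31.0], [338.0, 48.400001525878906], [261.5, 56.0]]
s14 [289 130   8  25 123] [[288.1000061035156, 153.89999389648438], [291.8999938964844, 129.39999389648438], [296.79998779296875, 130.10000610351562], [293.0, 154.60000610351562]]
s14 [269 138  16  25 152] [[268.6000061035156, 140.1999969482422], [274.20001220703125, 137.39999389648438], [285.3999938964844, 159.8000030517578], [279.79998779296875, 162.60000610351562]]
s14 [299 140  14  23 135] [[298.0, 160.60000610351562], [308.0, 139.10000610351562], [313.20001220703125, 141.5], [303.1000061035156, 163.0]]
s14 [274 206  41  29 243] [[274.0, 206.0], [314.0, 206.0], [314.0, 234.0], [274.0, 234.0]]
s14 [366 228  20  16 240] [[366.0, 228.0], [385.0, 228.0], [385.0, 243.0], [366.0, 243.0]]
s14 [ 367  345   90   75 2804] [[365.70001220703125, 360.600006
[... 320 characters left out ...]
np.float64(0.114)), (89.42229461669922, np.float64(0.579), np.float64(0.116)), (89.878662109375, np.float64(0.581), np.float64(0.116))]
t14 red [(51.596153259277344, np.float64(0.584), np.float64(0.125)), (51.640647888183594, np.float64(0.586), np.float64(0.123)), (52.393741607666016, np.float64(0.584), np.float64(0.123))]
w25 white [(28.337934494018555, np.float64(0.57), np.float64(0.301)), (28.85416030883789, np.float64(0.582), np.float64(0.299)), (29.335115432739258, np.float64(0.584), np.float64(0.301))]
w25 steel [(71.27486419677734, np.float64(0.579), np.float64(0.116)), (72.4340591430664, np.float64(0.577), np.float64(0.116)), (74.19509887695312, np.float64(0.577), np.float64(0.114))]
```

```bash
python3 -c "
from h import *
def tri(L):
  A=np.zeros((3,3));b=np.zeros(3)
  for f,u,v in L:
    c,w=ray(f,u,v);w/=np.linalg.norm(w);M=np.eye(3)-np.outer(w,w);A+=M;b+=M@c
  return np.linalg.solve(A,b)
def red(f,x0,y0,x1,y1):
  i=load(f)['im'].astype(int);m=(i[...,0]>90)&(i[...,1]<60)&(i[...,2]<60);m2=np.zeros_like(m);m2[y0:y1,x0:x1]=m[y0:y1,x0:x1];r,c=m2.nonzero();return f,c.mean(),r.mean(),len(r)
Q=[red('top0',92,175,112,200),red('s14',265,103,290,126),red('w3',380,260,430,305)];print(Q)
print(tri([q[:3] for q in Q]))
print(np.array(sense()['joints']).round(2),yaw(),tool([[.53,.415,.334]]))"
```

```text
[('top0', np.float64(101.51428571428572), np.float64(188.4), 35), ('s14', np.float64(278.6470588235294), np.float64(112.70588235294117), 17), ('w3', np.float64(403.90656565656565), np.float64(282.20959595959596), 396)]
[0.56810427 0.40882413 0.12473162]
[-0.19 -0.07 -0.16  2.03 -0.01  1.19  1.27] (np.float64(92.48490247163782), np.float64(-177.5151064867945)) [array([-161.6,  296. ,   -0.6])]
```

Call:
arm_command --deltas '[{"claw": 0, "x": -25, "y": 50, "z": 0, "twist": 0}, {"claw": 0, "x": -50, "y": 100, "z": 0, "twist": 0}, {"claw": 0, "x": -75, "y": 150, "z": 0, "twist": 0}, {"claw": 0, "x": -100, "y": 200, "z": 0, "twist": 0}, {"claw": 0, "x": -125, "y": 250, "z": 0, "twist": 0}, {"claw": 0, "x": -147, "y": 288, "z": 0, "twist": 0}, {"claw": 0, "x": -147, "y": 288, "z": 60, "twist": 0}, {"claw": 0, "x": -147, "y": 288, "z": 120, "twist": 0}, {"claw": 0, "x": -147, "y": 288, "z": 150, "twist": 0}, {"claw": 0, "x": -147, "y": 288, "z": 150, "twist": 0}]'

```text
t: 41.92
eef_pos: [0.5137, 0.4042, 0.1784]
tool_rot: [-0.004, -0.022, 1.0, -0.003]
contact_force: [-0.8, -0.6, 1.2]
gripper_width: 0.0001
finger_force: 0.0
```

```bash
python3 -c "
from h import *
s=sense();print(s['eef_pos'],s['gripper_width'],tool([[.52,.408,.122]]),tool([[.613,.405,.122]]))"
```

```text
[0.51365707 0.40420572 0.17837089] 0.00012690070618537902 [array([-7. ,  3.8, 56.3])] [array([-99.8,  -3.2,  55.5])]
```

Call:
arm_command --deltas '[{"claw": 0, "x": 0, "y": 3, "z": 30, "twist": 0}, {"claw": 0, "x": 0, "y": 3, "z": 58, "twist": 0}, {"claw": 0, "x": 0, "y": 3, "z": 58, "twist": 0}, {"claw": 0, "x": -15, "y": 3, "z": 58, "twist": 0}, {"claw": 0, "x": -35, "y": 2, "z": 58, "twist": 0}, {"claw": 0, "x": -55, "y": 1, "z": 58, "twist": 0}, {"claw": 0, "x": -75, "y": 0, "z": 58, "twist": 0}, {"claw": 0, "x": -90, "y": -1, "z": 58, "twist": 0}, {"claw": 0, "x": -100, "y": -2, "z": 58, "twist": 0}, {"claw": 0, "x": -100, "y": -2, "z": 58, "twist": 0}]'

```text
t: 43.18
eef_pos: [0.615, 0.409, 0.1268]
tool_rot: [-0.002, -0.022, 1.0, -0.0]
contact_force: [-5.0, -1.6, 4.2]
gripper_width: 0.0
finger_force: 2.6
```

```bash
cat >> h.py <<'E'
def redball(f,x0,y0,x1,y1):
    i=load(f)['im'].astype(int);m=(i[...,0]>90)&(i[...,1]<60)&(i[...,2]<60);m2=np.zeros_like(m);m2[y0:y1,x0:x1]=m[y0:y1,x0:x1];r,c=m2.nonzero();return (c.mean().round(1),r.mean().round(1),len(r)) if len(r) else None
E
python3 -c "
from h import *
s=snap('side','s15');snap('top','t15');print(s['eef_pos'],s['contact_force'])
for q in(0,.5,.8,.9,1.):
  a=q-.5;x=.606+.08*np.sin(a);P=[[x,.4088-.06*(x-.568),.048+.08*np.cos(a)]];print(q,proj('s15',P),proj('t15',P))
print(redball('s15',265,95,320,126),redball('t15',92,150,125,200))"
```

```text
[0.61500826 0.40900679 0.12681287] [-4.9569648  -1.60947588  4.22399922]
0 [[277.9235694  114.94238221]] [[102.39846911 188.9314512 ]]
0.5 [[288.52060835 112.35759634]] [[102.65548761 174.83141475]]
0.8 [[295.03919768 113.07965935]] [[104.23426955 166.71165191]]
0.9 [[297.09411728 113.69468344]] [[104.96630189 164.25831346]]
1.0 [[299.05211332 114.4861157 ]] [[105.78629449 161.97944958]]
None None
```

Call:
arm_command --deltas '[{"claw": 0, "x": -4, "y": 0, "z": 0, "twist": 0}, {"claw": 0, "x": -7, "y": 0, "z": 0, "twist": 0}, {"claw": 0, "x": -7, "y": 0, "z": 0, "twist": 0}]'

```text
t: 43.65
eef_pos: [0.6158, 0.4093, 0.1266]
tool_rot: [-0.007, -0.023, 1.0, -0.002]
contact_force: [-20.5, -6.4, 13.4]
gripper_width: -0.0001
finger_force: 10.3
```

Call:
arm_command --deltas '[{"claw": 0, "x": 30, "y": 0, "z": 0, "twist": 0}, {"claw": 0, "x": 60, "y": 0, "z": 0, "twist": 0}, {"claw": 0, "x": 80, "y": 0, "z": -50, "twist": 0}, {"claw": 0, "x": 110, "y": 0, "z": -110, "twist": 0}, {"claw": 0, "x": 160, "y": 20, "z": -150, "twist": 0}, {"claw": 0, "x": 200, "y": 40, "z": -150, "twist": 0}, {"claw": 0, "x": 220, "y": 60, "z": -150, "twist": 0}, {"claw": 0, "x": 220, "y": 60, "z": -150, "twist": 0}]'

```text
t: 44.65
eef_pos: [0.3983, 0.4622, 0.2778]
tool_rot: [0.0, -0.024, 1.0, 0.001]
contact_force: [-0.1, 0.8, -0.7]
gripper_width: 0.0002
finger_force: 0.0
```

```bash
python3 -c "
from h import *
s=snap('side','s16');snap('top','t16');print(s['eef_pos'],s['contact_force'])
print(redball('s16',265,95,320,126),redball('t16',92,150,125,200))
blobs('s16',60)
f='t16';g=cv2.GaussianBlur(cv2.cvtColor(load(f)['im'],cv2.COLOR_RGB2GRAY).astype(float),(0,0),1);E=np.hypot(cv2.Sobel(g,6,1,0),cv2.Sobel(g,6,0,1)).astype(np.float32)
t=np.linspace(0,2*np.pi,90)[:-1]
for n,x,y,z,r in[('white',.590,.281,.117,.049),('steel',.581,.120,.14,.046)]:
    best=[]
    for dx in np.arange(-.03,.031,.002):
      for dy in np.arange(-.03,.031,.002):
        q=proj(f,np.stack([x+dx+r*np.cos(t),y+dy+r*np.sin(t),0*t+z],1)).astype(np.float32)
        best.append((float(cv2.remap(E,q[:,0],q[:,1],1).mean()),round(float(x+dx),3),round(float(y+dy),3)))
    print(n,sorted(best)[-3:])"
```

```text
[0.39825644 0.46224874 0.2778188 ] [-0.10285573  0.7968226  -0.70841874]
(np.float64(297.8), np.float64(113.2), 14) (np.float64(108.6), np.float64(163.3), 44)
s16 [246  15  93  41 630] [[237.89999389648438, 48.79999923706055], [246.89999389648438, 12.5], [341.0, 35.70000076293945], [332.1000061035156, 72.0]]
s16 [289 130   8  25 123] [[288.1000061035156, 153.89999389648438], [291.8999938964844, 129.39999389648438], [296.79998779296875, 130.10000610351562], [293.0, 154.60000610351562]]
s16 [269 138  16  25 152] [[268.3999938964844, 139.8000030517578], [274.0, 137.0], [285.3999938964844, 159.8000030517578], [279.79998779296875, 162.60000610351562]]
s16 [299 140  14  23 134] [[298.0, 160.60000610351562], [308.0, 139.10000610351562], [313.20001220703125, 141.5], [303.1000061035156, 163.0]]
s16 [274 206  41  29 243] [[274.0, 206.0], [314.0, 206.0], [314.0, 234.0], [274.0, 234.0]]
s16 [366 228  20  16 239] [[366.0, 228.0], [385.0, 228.0], [385.0, 243.0], [366.0, 243.0]]
s16 [ 367  345   90   75 2793] [[365.79998779296875, 360.5], [418.20001220703125, 335.79998779296875], [457.1000061035156, 418.5], [404.70001220703125, 443.20001220703125]]
white [(159.681396484375, 0.592, 0.275), (160.83119201660156, 0.59, 0.277), (165.16650390625, 0.59, 0.275)]
steel [(98.7248764038086, 0.581, 0.114), (99.15607452392578, 0.579, 0.114), (100.37696075439453, 0.579, 0.116)]
```

```bash
python3 -c "
from station import *
print(sign_off())"
```

```text
the job is handed in; nothing more can be done
None
```

I handed the job in at about 45 s, and `sign_off()` returned no verdict. By my last camera measurements, the lidded pot is about 7 mm off the blue centre, the open pot with all three scrapers tip down is about 7 mm off the red centre, and the lever is against its on stop.

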